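# Set up the strip-sealing bench: change the film roll, square up the tube racks

## Task

Get the sealing bench ready: draw back the dispenser's tailstock, put the spent spool in the red waste tray, lay the new film roll in the dispenser's trough and push the tailstock in until the roll is held snugly, with no play, between both centres. Also slide every tube rack (the tubes stand loose in them, so do not lift or tip the racks) into a neat, square row against the stop bar: one end touching the bar, each in the middle of its own painted lane, filling the lanes from the green end without skipping any. Leave the other things where they are.

Things in the scene. Friction and masses are not known exactly. Their poses are not given: they have to be found in the camera images.
- rack_red: Tube rack with red rib and tube caps. White block 100 (x) x 42 (y) x 30 mm high; along the middle of its top a carrying rib, 60 mm long (x), 14 mm thick (y), from 30 to 56 mm above the bench, to pinch from above; caps beside it rise 2.5 mm. Origin: centre of its underside; either end may face the bar. 0.14 to 0.24 kg. May be absent
- rack_yellow: Tube rack with yellow rib and tube caps. White block 100 (x) x 42 (y) x 30 mm high; along the middle of its top a carrying rib, 60 mm long (x), 14 mm thick (y), from 30 to 56 mm above the bench, to pinch from above; caps beside it rise 2.5 mm. Origin: centre of its underside; either end may face the bar. 0.14 to 0.24 kg. May be absent
- rack_blue: Tube rack with blue rib and tube caps. White block 100 (x) x 42 (y) x 30 mm high; along the middle of its top a carrying rib, 60 mm long (x), 14 mm thick (y), from 30 to 56 mm above the bench, to pinch from above; caps beside it rise 2.5 mm. Origin: centre of its underside; either end may face the bar. 0.14 to 0.24 kg. May be absent
- rack_purple: Tube rack with purple rib and tube caps. White block 100 (x) x 42 (y) x 30 mm high; along the middle of its top a carrying rib, 60 mm long (x), 14 mm thick (y), from 30 to 56 mm above the bench, to pinch from above; caps beside it rise 2.5 mm. Origin: centre of its underside; either end may face the bar. 0.14 to 0.24 kg. May be absent
- rack_green: Tube rack with green rib and tube caps. White block 100 (x) x 42 (y) x 30 mm high; along the middle of its top a carrying rib, 60 mm long (x), 14 mm thick (y), from 30 to 56 mm above the bench, to pinch from above; caps beside it rise 2.5 mm. Origin: centre of its underside; either end may face the bar. 0.14 to 0.24 kg. May be absent
- stop_bar: Fixed aluminium bar, 400 mm long (y), 16 mm thick, 30 mm high. Origin: bench level, middle of its front face (towards the robot); x points from that face into the bar. In front of it five light-blue painted lanes 48 mm wide along x, centred at y = -140, -70, 0, 70, 140 mm. A rack touching the bar squarely has its origin at x = -50 mm
- start_mark: Green painted rectangle (50 x 40 mm, no height) at the end of the row where filling starts: at x = -50 mm and y = +210 or -210 mm of the stop bar. Lane centres lie 70, 140, 210, 280 and 350 mm from it. A grey rectangle marks the other end
- film_roll: New roll of blue film, 39 mm across and 78 mm long, between two white flanges (44 mm across, 6 mm thick), with cardboard core ends sticking out 12 mm beyond them (114 mm over all; core ends 30 mm square, bore 20 mm). Origin: its centre; x along its axis; both ends alike; may be turned about its axis. 0.22 kg. It starts in the spare cradle
- spent_spool: Spent spool: same flanges, core ends and lengths as the film roll, but bare cardboard 26 mm across between the flanges. Origin: its centre, x along its axis. 0.07 kg. It starts in the dispenser with a steel centre up to 8 mm deep in each end: with the tailstock back, slide it 10 to 30 mm from the headstock before lifting it out
- waste_tray: Fixed open red tray, 150 (x) x 90 (y) x 45 mm high, walls and floor 4 mm. Origin: centre of the underside
- spare_cradle: Fixed grey cradle, base 110 x 60 x 10 mm with a narrow V trough (110 mm long along x, 38 mm wide) that holds the roll with its axis 50 mm above the bench. Origin: centre of the underside
- dispenser: Fixed white film dispenser. Origin: bench level, under the middle of a properly held roll; x along the roll axis (y = 0, 60 mm high) from headstock to tailstock. Base plate 12 mm thick, 85 mm wide, x = -92 to 172 mm. V trough, 38 mm wide, top 45 mm high, x = -45 to 75 mm, carries the flanges at axis height. Held roll: origin at x = 0, core ends against both faces, centres in its bore
- head_face (a point): Middle of the fixed headstock face, at x = -57 mm of the dispenser on the roll axis. White block 50 mm wide, 30 mm thick, top 85 mm above the bench; a steel centre 13 mm thick sticks out 8 mm towards the tailstock
- tailstock (a joint): Slide of the tailstock, m: 0 = fully drawn back, grows towards the headstock; its face is at x = 102 mm minus this, on the dispenser; 0.045 when the roll is clamped, 0.050 end stop. Teal block 46 mm wide, 26 mm long, 85 mm high, steel centre sticks out 8 mm. Stays put, 3 N to slide. Drawn back, the roll fits in with origin at x = 8 to 37 mm; the tailstock then pushes it home
- tail_grip (a point): Middle of the black upright tab on top of the tailstock: 16 mm thick along the slide direction (dispenser x), 30 mm wide, from 85 to 119 mm above the bench; this point is 106 mm above the bench
- tip_box: Not part of the job, leave it alone. Tip box with blue lid, 89 x 124 x 59 mm, origin under its centre
- sharps_bin: Not part of the job, leave it alone. Round yellow bin with red lid, 116 mm across, 158 mm high, origin under its centre
- pipette: Not part of the job, leave it alone. Purple pipette lying along y, 260 mm long, 24 mm high, origin under its handle
- reagent: Not part of the job, leave it alone. Amber bottle, 60 mm across, 110 mm high, origin under its centre

How it is judged:
On the way, in this order (a step that is already met when the one before it is completed fails the run):
1. The film roll lies in the dispenser trough with the tailstock still drawn back (x of film_roll in the frame of dispenser between -0.003 and 0.041 m and y of film_roll in the frame of dispenser between -0.005 and 0.005 m and z of film_roll in the frame of dispenser between 0.055 and 0.065 m and value of joint tailstock below 0.036 m), for 0.2 s.
2. The tailstock has been pushed in and holds the roll between both centres (x of film_roll in the frame of dispenser between -0.005 and 0.005 m and y of film_roll in the frame of dispenser between -0.004 and 0.004 m and z of film_roll in the frame of dispenser between 0.056 and 0.064 m and angle between the x axis of film_roll and the x axis of dispenser, either way round below 0.06 rad and value of joint tailstock above 0.041 m), for 0.2 s.
At the end, for the whole second after the job is handed in: Racks: end within 6 mm of the bar, square to 0.08 rad, within 8 mm of a lane centre line, upright, at rest, lanes filled from the green end, none skipped. New roll at rest within 5 mm along and 4 mm across the dispenser axis, 0.06 rad; tailstock at 0.041 or more. Spool at rest in the tray (all of step 2 and x of rack_red in the frame of stop_bar between -0.056 and -0.045 m and y of rack_red in the frame of stop_bar between -0.15 and 0.15 m and angle between the x axis of each of rack_red, rack_yellow, rack_blue, rack_purple, rack_green and the x axis of stop_bar, either way round below 0.08 rad and angle between each of rack_red, rack_yellow, rack_blue, rack_purple, rack_green's own z axis and vertical below 0.08 rad and linear speed of each of rack_red, rack_yellow, rack_blue, rack_purple, rack_green, spent_spool, film_roll below 0.02 m/s and (horizontal distance between rack_red and start_mark between 0.062 and 0.078 m or (horizontal distance between rack_red and start_mark between 0.132 and 0.148 m and (horizontal distance between rack_yellow and start_mark between 0.062 and 0.078 m or horizontal distance between rack_blue and start_mark between 0.062 and 0.078 m or horizontal distance between rack_purple and start_mark between 0.062 and 0.078 m or horizontal distance between rack_green and start_mark between 0.062 and 0.078 m)) or (horizontal distance between rack_red and start_mark between 0.202 and 0.218 m and (horizontal distance between rack_yellow and start_mark between 0.132 and 0.148 m or horizontal distance between rack_blue and start_mark between 0.132 and 0.148 m or horizontal distance between rack_purple and start_mark between 0.132 and 0.148 m or horizontal distance between rack_green and start_mark between 0.132 and 0.148 m)) or (horizontal distance between rack_red and start_mark between 0.272 and 0.288 m and (horizontal distance between rack_yellow and start_mark between 0.202 and 0.218 m or horizontal distance between rack_blue and start_mark between 0.202 and 0.218 m or horizontal distance between rack_purple and start_mark between 0.202 and 0.218 m or horizontal distance between rack_green and start_mark between 0.202 and 0.218 m)) or (horizontal distance between rack_red and start_mark between 0.342 and 0.358 m and (horizontal distance between rack_yellow and start_mark between 0.272 and 0.288 m or horizontal distance between rack_blue and start_mark between 0.272 and 0.288 m or horizontal distance between rack_purple and start_mark between 0.272 and 0.288 m or horizontal distance between rack_green and start_mark between 0.272 and 0.288 m))) and x of rack_yellow in the frame of stop_bar between -0.056 and -0.045 m and y of rack_yellow in the frame of stop_bar between -0.15 and 0.15 m and (horizontal distance between rack_yellow and start_mark between 0.062 and 0.078 m or (horizontal distance between rack_yellow and start_mark between 0.132 and 0.148 m and (horizontal distance between rack_red and start_mark between 0.062 and 0.078 m or horizontal distance between rack_blue and start_mark between 0.062 and 0.078 m or horizontal distance between rack_purple and start_mark between 0.062 and 0.078 m or horizontal distance between rack_green and start_mark between 0.062 and 0.078 m)) or (horizontal distance between rack_yellow and start_mark between 0.202 and 0.218 m and (horizontal distance between rack_red and start_mark between 0.132 and 0.148 m or horizontal distance between rack_blue and start_mark between 0.132 and 0.148 m or horizontal distance between rack_purple and start_mark between 0.132 and 0.148 m or horizontal distance between rack_green and start_mark between 0.132 and 0.148 m)) or (horizontal distance between rack_yellow and start_mark between 0.272 and 0.288 m and (horizontal distance between rack_red and start_mark between 0.202 and 0.218 m or horizontal distance between rack_blue and start_mark between 0.202 and 0.218 m or horizontal distance between rack_purple and start_mark between 0.202 and 0.218 m or horizontal distance between rack_green and start_mark between 0.202 and 0.218 m)) or (horizontal distance between rack_yellow and start_mark between 0.342 and 0.358 m and (horizontal distance between rack_red and start_mark between 0.272 and 0.288 m or horizontal distance between rack_blue and start_mark between 0.272 and 0.288 m or horizontal distance between rack_purple and start_mark between 0.272 and 0.288 m or horizontal distance between rack_green and start_mark between 0.272 and 0.288 m))) and x of rack_blue in the frame of stop_bar between -0.056 and -0.045 m and y of rack_blue in the frame of stop_bar between -0.15 and 0.15 m and (horizontal distance between rack_blue and start_mark between 0.062 and 0.078 m or (horizontal distance between rack_blue and start_mark between 0.132 and 0.148 m and (horizontal distance between rack_red and start_mark between 0.062 and 0.078 m or horizontal distance between rack_yellow and start_mark between 0.062 and 0.078 m or horizontal distance between rack_purple and start_mark between 0.062 and 0.078 m or horizontal distance between rack_green and start_mark between 0.062 and 0.078 m)) or (horizontal distance between rack_blue and start_mark between 0.202 and 0.218 m and (horizontal distance between rack_red and start_mark between 0.132 and 0.148 m or horizontal distance between rack_yellow and start_mark between 0.132 and 0.148 m or horizontal distance between rack_purple and start_mark between 0.132 and 0.148 m or horizontal distance between rack_green and start_mark between 0.132 and 0.148 m)) or (horizontal distance between rack_blue and start_mark between 0.272 and 0.288 m and (horizontal distance between rack_red and start_mark between 0.202 and 0.218 m or horizontal distance between rack_yellow and start_mark between 0.202 and 0.218 m or horizontal distance between rack_purple and start_mark between 0.202 and 0.218 m or horizontal distance between rack_green and start_mark between 0.202 and 0.218 m)) or (horizontal distance between rack_blue and start_mark between 0.342 and 0.358 m and (horizontal distance between rack_red and start_mark between 0.272 and 0.288 m or horizontal distance between rack_yellow and start_mark between 0.272 and 0.288 m or horizontal distance between rack_purple and start_mark between 0.272 and 0.288 m or horizontal distance between rack_green and start_mark between 0.272 and 0.288 m))) and x of rack_purple in the frame of stop_bar between -0.056 and -0.045 m and y of rack_purple in the frame of stop_bar between -0.15 and 0.15 m and (horizontal distance between rack_purple and start_mark between 0.062 and 0.078 m or (horizontal distance between rack_purple and start_mark between 0.132 and 0.148 m and (horizontal distance between rack_red and start_mark between 0.062 and 0.078 m or horizontal distance between rack_yellow and start_mark between 0.062 and 0.078 m or horizontal distance between rack_blue and start_mark between 0.062 and 0.078 m or horizontal distance between rack_green and start_mark between 0.062 and 0.078 m)) or (horizontal distance between rack_purple and start_mark between 0.202 and 0.218 m and (horizontal distance between rack_red and start_mark between 0.132 and 0.148 m or horizontal distance between rack_yellow and start_mark between 0.132 and 0.148 m or horizontal distance between rack_blue and start_mark between 0.132 and 0.148 m or horizontal distance between rack_green and start_mark between 0.132 and 0.148 m)) or (horizontal distance between rack_purple and start_mark between 0.272 and 0.288 m and (horizontal distance between rack_red and start_mark between 0.202 and 0.218 m or horizontal distance between rack_yellow and start_mark between 0.202 and 0.218 m or horizontal distance between rack_blue and start_mark between 0.202 and 0.218 m or horizontal distance between rack_green and start_mark between 0.202 and 0.218 m)) or (horizontal distance between rack_purple and start_mark between 0.342 and 0.358 m and (horizontal distance between rack_red and start_mark between 0.272 and 0.288 m or horizontal distance between rack_yellow and start_mark between 0.272 and 0.288 m or horizontal distance between rack_blue and start_mark between 0.272 and 0.288 m or horizontal distance between rack_green and start_mark between 0.272 and 0.288 m))) and x of rack_green in the frame of stop_bar between -0.056 and -0.045 m and y of rack_green in the frame of stop_bar between -0.15 and 0.15 m and (horizontal distance between rack_green and start_mark between 0.062 and 0.078 m or (horizontal distance between rack_green and start_mark between 0.132 and 0.148 m and (horizontal distance between rack_red and start_mark between 0.062 and 0.078 m or horizontal distance between rack_yellow and start_mark between 0.062 and 0.078 m or horizontal distance between rack_blue and start_mark between 0.062 and 0.078 m or horizontal distance between rack_purple and start_mark between 0.062 and 0.078 m)) or (horizontal distance between rack_green and start_mark between 0.202 and 0.218 m and (horizontal distance between rack_red and start_mark between 0.132 and 0.148 m or horizontal distance between rack_yellow and start_mark between 0.132 and 0.148 m or horizontal distance between rack_blue and start_mark between 0.132 and 0.148 m or horizontal distance between rack_purple and start_mark between 0.132 and 0.148 m)) or (horizontal distance between rack_green and start_mark between 0.272 and 0.288 m and (horizontal distance between rack_red and start_mark between 0.202 and 0.218 m or horizontal distance between rack_yellow and start_mark between 0.202 and 0.218 m or horizontal distance between rack_blue and start_mark between 0.202 and 0.218 m or horizontal distance between rack_purple and start_mark between 0.202 and 0.218 m)) or (horizontal distance between rack_green and start_mark between 0.342 and 0.358 m and (horizontal distance between rack_red and start_mark between 0.272 and 0.288 m or horizontal distance between rack_yellow and start_mark between 0.272 and 0.288 m or horizontal distance between rack_blue and start_mark between 0.272 and 0.288 m or horizontal distance between rack_purple and start_mark between 0.272 and 0.288 m))) and x of spent_spool in the frame of waste_tray between -0.068 and 0.068 m and y of spent_spool in the frame of waste_tray between -0.04 and 0.04 m and height (world z) of spent_spool below 0.038 m); the robot touches nothing.
It fails at once if a tube rack is lifted more than 20 mm off the bench or tipped by more than 0.4 rad (height (world z) of any of rack_red, rack_yellow, rack_blue, rack_purple, rack_green above 0.02 m or angle between any of rack_red, rack_yellow, rack_blue, rack_purple, rack_green's own z axis and vertical above 0.4 rad).
It fails at once if one of the other things (tip box, sharps bin, pipette, bottle) is moved more than 30 mm (distance of any of tip_box, sharps_bin, pipette, reagent from where it was at the start of the episode above 0.03 m).
Of rack_red, rack_yellow, rack_blue, rack_purple, rack_green only 3 to 5 are there at a start; the rules pass over those that are not, and their reading is None.
At some moment in a run one of rack_red, rack_yellow, rack_blue, rack_purple, rack_green may be knocked a few centimetres aside while the robot is not near it.
It also fails if it takes over 210 s, if anything falls off the work surface, if the arm or the gripper's body presses on something with over 40 N, if the wrist force passes 120 N, or if a joint passes its speed limit or range.

## Robot

A 6-joint arm with a two-finger parallel gripper is mounted at the origin on the work surface. World frame = base frame: x ahead of the robot, y to its left, z up, the work surface at z = 0. Lengths are in m, angles in rad, forces in N, time in s.
With the tool pointing down it reaches from about 0.425 to 0.95 m from the base axis. Payload 14.7 kg.
Tool frame: the origin (TCP) lies at the very end of the fingers, on their centre line; the grasp point (between the pads) lies 19 mm behind it; z points along the fingers, y is the line along which they close (so a half turn about z gives the same grasp; the last joint's range is limited). The gripper opens to 85 mm and grips with 20 to 120 N. Pads are 22 mm wide; open, the fingers measure 114 mm over their backs; the gripper's body (76 mm by 85 mm) begins 54 mm behind the grasp point. The pads swing forward as they close: fully open they stand 13 mm farther back than shut.
Start: joints at [1.287, 0.48, 1.596, -0, 1.065, -0.047], TCP at [0.152, 0.632, 0.231] pointing down, gripper open.
Joint ranges: [-2.75, 2.75], [-0.82, 2.05], [0.23, 2.67], [-1.56, 4.7], [0.09, 2.69], [-2.92, 2.92]. Speed limits (rad/s): [1.89, 1.89, 2.39, 3.01, 3.01, 3.01].

## Interface

Orientations are given as a 3x3 rotation matrix whose columns are the frame's x, y, z axes.
In Python, from bench import ctrl gives the robot as it stands.
- The arm moves only by the tool carry_out, never from a script. Its argument "commands" is a list of rows, each a list of 3 entries, a list of its own where there are three numbers: the shift along the world's x, y, z in m, then the turn about the world's z in degrees, then the opening, from 0 (shut) to 1 (fully open). In form: [[[dx, dy, dz], yaw, gripper], ...]. A call has 1 to 8 rows; each row shifts and turns the commanded pose from where the row before left it; what a row does not reach is not made up. A row lasts 1/12 s, in which the tool goes at most 41.7 mm and 7.16 degrees, less where a joint would pass 70% of its speed; a pose out of reach is approached as far as the arm can. A call is refused whole if a number of a shift passes 0.0417 or a number of a turn 7.16, either way. A call with a gripper value outside its range is refused whole. The fingers move at their own pace and stop on an object; the grip force is fixed at half the most. Time passes only in rows, so rows that do not move let the fingers close. It gives the time, the measured TCP pose, the force, the opening and the grip force at its end, in the units of the state.
- ctrl.read_state(): the state, without advancing time (a new reading comes with each control period).
- ctrl.snapshot(name): name is "scene" or "top" or "wrist"; returns the picture (420x560x3 uint8, red, green, blue); there is no depth.
- ctrl.calibration(name): a dict with "fov_y" (degrees; the focal length in pixels is half the picture's height over the tangent of half this angle, whatever the lens; pixels are square), "cx", "cy" (the principal point, pixels), "xyz" and "rotation" of the camera in the world. Camera axes: x right, y down, z forward; pixel columns grow to the right and rows downward; lengths in m; the calibration is good to about 2 mm. A picture is of the moment at which its call begins: read the wrist's pose just before it. calibration takes no time and is no camera call; for the wrist camera it gives the pose at the moment of the call.
- ctrl.hand_in(): hands the job in; it is judged then, once.
Trained networks look in the newest picture that a camera, given by its name, has taken for a name from the list of things; names that differ only in an ending like _2 or _b are one class to them, and where a whole thing is asked for, a point or a joint stands for the part that bears it (a point fixed in the world has none). Each returns a list of dicts, best first, with "confidence" (0 to 1); they miss things now and then, are a little off and sometimes report something else, mostly with a low value. They report only what shows in the picture. A call takes as long as a camera call.
- ctrl.silhouettes(camera, target): "mask" (420x560 bool, what is visible of it) and "extent" ([centre column, centre row, width, height] in pixels, round what is visible of it).
- ctrl.place_of(camera, target): "xy" ([column, row] in pixels: a listed point, or the origin of a listed thing).
The state is a dict: "t": time; "joint_pos": joint angles; "joint_vel": joint speeds; "tau": joint torques, N m; "position": TCP position; "tool_rot": TCP orientation; "contact_force": force on the tool from outside, world axes, zero at the start; "ft_torque": the same for the moment, N m; "finger_gap": opening from 0.0 (shut) to 1.0 (fully open); "grip_force": force on a finger pad.
Only numpy, scipy, OpenCV 4.12 (cv2) and the standard library are available. Lean on these libraries where they do the work, as an engineer would, in place of code of your own. Each camera call takes 0.05 s, during which the arm holds its last target. There are 200 camera calls.

## Working session

There is one attempt and no reset: what is moved stays moved. The work goes in short steps, Python scripts to look and compute and a tool call to move; the robot and the scene stay as the last step left them, time stands still between calls to the robot, and variables do not carry over. Pictures are saved under pics/ and viewed, at most 14 in all, crops included, and the job is handed in when it is done.

Besides the shell and the picture viewer there is one more tool, called after "Call:" in YAML: its name, and indented under it one key for each argument. carry_out: Moves the arm, as the interface text tells. Its arguments: {"type":"object","properties":{"commands":{"type":"array","items":{"type":"array"}}},"required":["commands"]}

```bash
ls; mkdir -p pics; cat > h.py <<'E'
import numpy as np, cv2
from bench import ctrl
def cam(n):
    c=ctrl.calibration(n); f=210/np.tan(np.radians(c['fov_y'])/2); return c,f
def ray(c,f,uv,z):
    d=np.array(c['rotation'])@np.array([(uv[0]-c['cx'])/f,(uv[1]-c['cy'])/f,1]); p=np.array(c['xyz']); return p+d*(z-p[2])/d[2]
def save(n,fn):
    im=ctrl.snapshot(n); cv2.imwrite('pics/'+fn,im[:,:,::-1]); return im
E
python3 - <<'E'
from h import *
a=save('top','a.png'); b=save('scene','b.png')
cv2.imwrite('pics/top1.png',cv2.resize(a[:,:,::-1],(800,600),interpolation=2))
for n in('top','scene','wrist'): print(n,ctrl.calibration(n))
c,f=cam('top')
Z=dict(rack_red=0,rack_yellow=0,rack_blue=0,rack_purple=0,rack_green=0,stop_bar=0,start_mark=0,film_roll=.05,spent_spool=.06,waste_tray=0,spare_cradle=0,dispenser=0,head_face=.06,tail_grip=.106,tailstock=.06,tip_box=0,sharps_bin=0,pipette=0,reagent=0)
for k,z in Z.items():
    try:
        for r in ctrl.place_of('top',k)[:2]: print(k,round(r['confidence'],2),np.round(r['xy'],1),np.round(ray(c,f,r['xy'],z),4))
    except Exception as e: print(k,e)
print(ctrl.read_state())
E
```

```text
pics
top {'fov_y': 55.18219916473952, 'cx': 274.1734820843558, 'cy': 214.1839817353799, 'xyz': array([ 0.35621825, -0.04786329,  1.09380933]), 'rotation': array([[-0.01998371, -0.97497893,  0.22139723],
       [-0.99979825,  0.01993665, -0.00244747],
       [-0.00202769, -0.22140147, -0.97518064]])}
scene {'fov_y': 55.12609064150009, 'cx': 274.9380228654844, 'cy': 211.70031334623397, 'xyz': array([ 1.40957746, -0.39735787,  0.72270985]), 'rotation': array([[ 0.3864891 ,  0.53080276, -0.75423777],
       [ 0.92222913, -0.23211542,  0.30921814],
       [-0.01093637, -0.81508948, -0.57923185]])}
wrist {'fov_y': 69.03603960066157, 'cx': 281.58131361353026, 'cy': 209.55282536392107, 'xyz': array([0.08288582, 0.64935116, 0.37334069]), 'rotation': array([[ 0.23441174,  0.93163612,  0.27767836],
       [ 0.97213672, -0.22430511, -0.06809861],
       [-0.00115845,  0.28590445, -0.95825743]])}
rack_red 0.85 [254.8 264.7] [0.4651 0.0048 0.    ]
rack_red 0.65 [139.1 262.8] [0.4766 0.3192 0.    ]
rack_yellow 0.21 [256.  267.2] [0.4582 0.0016 0.    ]
rack_blue 0.59 [325.9 254.8] [ 0.4881 -0.1894  
[... 1442 characters left out ...]
    1.06512030e+00, -4.66149571e-02]), 'joint_vel': array([-0.00263834,  0.00278136, -0.00080093, -0.00057636,  0.00145805,
       -0.00104418]), 'tau': array([ 1.13442934e-04, -9.50500989e+01, -4.30661702e+01, -3.89748163e-05,
        1.05404329e-04, -2.17509108e-05]), 'position': array([0.15244274, 0.63186217, 0.23129705]), 'tool_rot': array([[-9.72093022e-01,  2.34595727e-01, -4.86307730e-05],
       [ 2.34595727e-01,  9.72093023e-01, -1.08049348e-05],
       [ 4.47388436e-05, -2.19119733e-05, -9.99999999e-01]]), 'contact_force': array([-0.26043641, -0.3708716 ,  0.50238055]), 'ft_torque': array([-0.02707373,  0.0347011 , -0.03268696]), 'grip_force': 0.0, 'finger_gap': 0.9978351726492408}
```

View pics/top1.png

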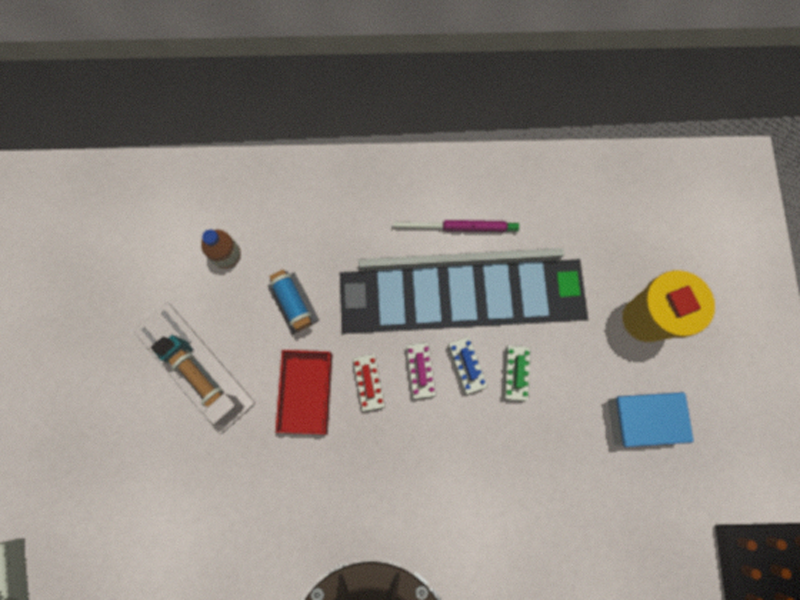

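View pics/b.png

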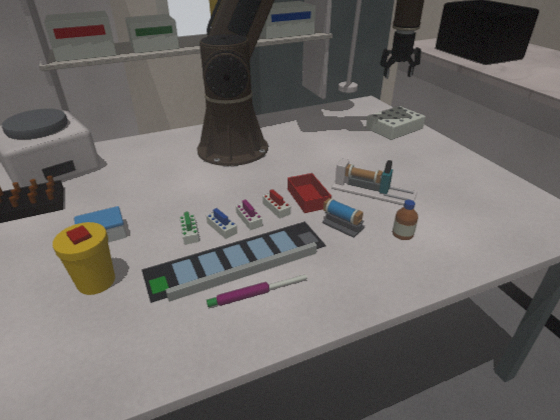

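Seen: four racks (red, purple, blue and green at about x=368–517, y=373–383 in the enlarged top view; no yellow). The green mark is at (568,284), on the right. The dispenser runs diagonally, with its head at (222,405) and tail at (165,347). Next I move over the dispenser for a wrist view.

Call:
carry_out:
  commands:
    - [[0.026, -0.0275, 0.004], -2.6, 1]
    - [[0.026, -0.0275, 0.004], -2.6, 1]
    - [[0.026, -0.0275, 0.004], -2.6, 1]
    - [[0.026, -0.0275, 0.004], -2.6, 1]
    - [[0.026, -0.0275, 0.004], -2.6, 1]
    - [[0.026, -0.0275, 0.004], -2.6, 1]
    - [[0.026, -0.0275, 0.004], -2.6, 1]
    - [[0.026, -0.0275, 0.004], -2.6, 1]

```text
t: 1.67
position: [0.3614, 0.4104, 0.2637]
tool_rot: [[-0.824, 0.566, 0.0], [0.566, 0.824, 0.0], [-0.0, 0.0, -1.0]]
contact_force: [0.9, 1.3, -0.2]
finger_gap: 1.004
grip_force: 0.0
```

Call:
carry_out:
  commands:
    - [[0.026, -0.0275, 0.004], -2.6, 1]
    - [[0.026, -0.0275, 0.004], -2.6, 1]
    - [[0.026, -0.0275, 0.004], -2.6, 1]
    - [[0.026, -0.0275, 0.004], -2.6, 1]
    - [[0, 0, 0], 0, 1]
    - [[0, 0, 0], 0, 1]
    - [[0, 0, 0], 0, 1]

```text
t: 2.25
position: [0.4643, 0.3018, 0.2792]
tool_rot: [[-0.71, 0.705, -0.0], [0.705, 0.71, 0.0], [0.0, -0.0, -1.0]]
contact_force: [0.4, 1.2, -0.1]
finger_gap: 0.998
grip_force: 0.0
```

```bash
cat >> h.py <<'E'
def find(n,keys,z,k=1):
    c,f=cam(n)
    for q in keys:
        for r in ctrl.place_of(n,q)[:k]: print(n,q,round(r['confidence'],2),np.round(r['xy'],1),np.round(ray(c,f,r['xy'],z[q]),4))
Z=dict(rack_red=0,rack_yellow=0,rack_blue=0,rack_purple=0,rack_green=0,stop_bar=0,start_mark=0,film_roll=.05,spent_spool=.06,waste_tray=0,spare_cradle=0,dispenser=0,head_face=.06,tail_grip=.106,tip_box=0,reagent=0)
def wpic(fn):
    im=save('wrist',fn); return im
E
python3 - <<'E'
from h import *
s=ctrl.read_state(); print(s['t'],s['position'],s['tool_rot'],s['joint_pos'])
wpic('w1.png'); print(ctrl.calibration('wrist'))
find('wrist',['dispenser','head_face','tail_grip','spent_spool','film_roll','spare_cradle','waste_tray'],Z)
E
```

```text
2.25 [0.46434642 0.30177104 0.27923041] [[-7.09554748e-01  7.04650241e-01 -3.12404866e-04]
 [ 7.04650238e-01  7.09554806e-01  1.39560351e-04]
 [ 3.20009609e-04 -1.21110453e-04 -9.99999941e-01]] [ 5.21366111e-01  2.97984645e-01  1.76066390e+00  3.13114137e-04
  1.08314551e+00 -2.67646829e-01]
{'fov_y': 69.03603960066157, 'cx': 281.58131361353026, 'cy': 209.55282536392107, 'xyz': array([0.41354962, 0.35417061, 0.42179173]), 'rotation': array([[ 7.03689829e-01,  6.81027578e-01,  2.02539040e-01],
       [ 7.10506928e-01, -6.74200437e-01, -2.01577966e-01],
       [-7.28244865e-04,  2.85753755e-01, -9.58302802e-01]])}
wrist dispenser 0.88 [285.6 167.2] [0.4631 0.3124 0.    ]
wrist head_face 0.6 [383.6 294.7] [0.6719 0.2915 0.06  ]
wrist tail_grip 0.57 [349.5 189.5] [0.5151 0.3544 0.106 ]
wrist spent_spool 0.79 [284.4 178. ] [0.4643 0.3083 0.06  ]
wrist film_roll 0.69 [285.9 170.4] [0.4603 0.3149 0.05  ]
wrist spare_cradle 0.75 [273.8 307.3] [0.6095 0.1423 0.    ]
wrist waste_tray 0.96 [181.5 249.2] [0.4412 0.1151 0.    ]
```

View pics/w1.png

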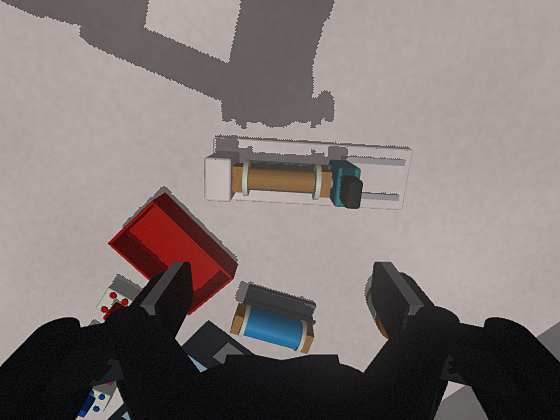

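The wrist view shows the dispenser level at rows 135–209: headstock (218,178), tab (352,190). The roll lies in the cradle near (273,325). Next come an enlarged crop for the corners and a lane measurement.

```bash
python3 - <<'E'
from h import *
w=cv2.imread('pics/w1.png'); cv2.imwrite('pics/w1c.png',cv2.resize(w[125:360,190:430],None,fx=2.5,fy=2.5,interpolation=cv2.INTER_CUBIC))
a=cv2.imread('pics/a.png'); h=cv2.cvtColor(a,cv2.COLOR_BGR2HSV)
c,f=cam('top')
m=((h[...,0]>95)&(h[...,0]<115)&(h[...,1]>40)&(h[...,1]<110)&(h[...,2]>130)).astype('uint8')
n,l,st,ce=cv2.connectedComponentsWithStats(m)
P=[]
for i in range(1,n):
    if st[i,4]>200: p=ray(c,f,ce[i],0); P.append(p[:2]); print(st[i],ce[i].round(1),p.round(4))
P=np.array(P); print(np.linalg.norm(np.diff(P,axis=0),axis=1))
for nm,lo,hi in(('green',(50,130,60),(70,255,255)),):
    m=cv2.inRange(h,lo,hi); n,l,st,ce=cv2.connectedComponentsWithStats(m)
    for i in range(1,n):
        if st[i,4]>100: print(nm,st[i],ray(c,f,ce[i],0).round(4))
# silhouettes yaw in top
for q,z in dict(rack_red=.03,rack_purple=.03,rack_blue=.03,rack_green=.03,stop_bar=.03,film_roll=.05,waste_tray=.045).items():
    r=ctrl.silhouettes('top',q)[0]; u=np.argwhere(r['mask'])[:,::-1].astype('float32')
    hull=cv2.convexHull(u)[:,0]; W=np.array([ray(c,f,x,z)[:2] for x in hull],dtype='float32')
    R=cv2.minAreaRect(W*1000); print(q,round(r['confidence'],2),np.round(R[0],1),np.round(R[1],1),round(R[2],1))
E
```

```text
[339 185  20  38 630] [348.3 203.8] [ 0.6302 -0.2591  0.    ]
[363 184  21  38 616] [373.1 202.6] [ 0.6322 -0.3289  0.    ]
[314 186  20  39 635] [323.3 205. ] [ 0.628 -0.189  0.   ]
[265 189  19  38 626] [273.5 208.1] [ 0.6222 -0.0491  0.    ]
[289 188  20  38 628] [298.5 206.7] [ 0.6248 -0.1192  0.    ]
[0.06982879 0.1399592  0.14004114 0.07011096]
green [390 190  16  18 246] [ 0.6437 -0.3987  0.    ]
green [362 250   7  21 103] [ 0.4729 -0.2925  0.    ]
rack_red 0.89 [453.5  -5.3] [101.6  41.7] 9.5
rack_purple 0.96 [ 474.4 -102.3] [100.4  42.6] 6.3
rack_blue 0.94 [ 481.5 -186.4] [99.4 49.2] 18.9
rack_green 0.96 [ 465.9 -278.8] [ 46.5 102.2] 83.1
stop_bar 0.64 [ 626.4 -186.7] [149.6 469.3] 2.3
film_roll 0.9 [609.4 138.9] [121.9  42.8] 27.6
waste_tray 0.79 [439.6 111.3] [ 94.8 149.4] 87.1
```

View pics/w1c.png

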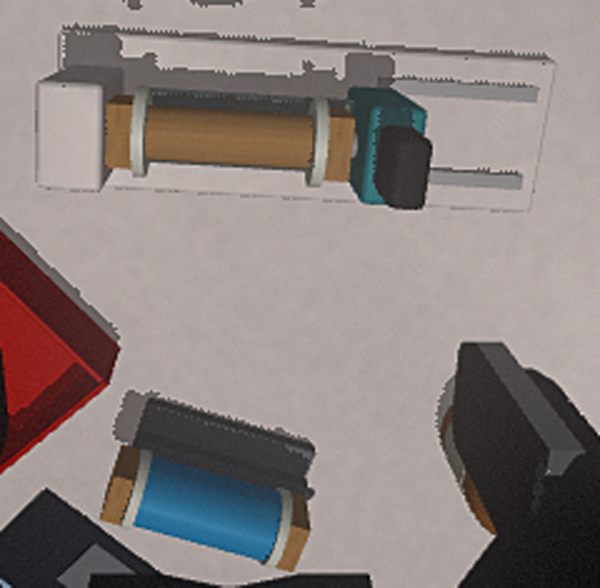

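The crop shows the base plate corners at crop (62,28), (555,60) and (530,211), the flanges at (141,132) and (318,141), and the roll from (115,485) to (295,530).

```bash
python3 - <<'E'
from h import *
c,f=cam('wrist')
g=lambda x,y,z: ray(c,f,(x/2.5+190,y/2.5+125),z)[:2]
TL,TR,BR=g(62,28,.012),g(555,60,.012),g(530,211,.012)
print('base',TL,TR,BR,np.linalg.norm(TR-TL),np.linalg.norm(BR-TR))
x=(TR-TL)/np.linalg.norm(TR-TL); y=(TL*0+TR-BR)/np.linalg.norm(TR-BR); print('ang',np.degrees(np.arctan2(x[1],x[0])),np.degrees(np.arctan2(y[1],y[0])))
# origin: mid of TL,BR corner diag => x=+40mm
print('origin from diag',(TL+BR)/2-.040*x)
L=(g(148,88,.06)+g(136,176,.06))/2; R=(g(323,97,.06)+g(314,185,.06))/2
d=(R-L);print('spool mid',(L+R)/2,'len',np.linalg.norm(d),'ang',np.degrees(np.arctan2(d[1],d[0])))
print('head top corners',g(37,86,.085),g(103,82,.085),g(37,188,.085),g(101,190,.085))
L=(g(147,450,.05)+g(125,525,.05))/2; R=(g(289,490,.05)+g(270,566,.05))/2
d=(R-L);print('roll mid',(L+R)/2,np.linalg.norm(d),np.degrees(np.arctan2(d[1],d[0])))
print('tab top',g(381,127,.119),g(417,126,.119),g(430,140,.119),g(430,206,.119),g(386,207,.119))
E
```

```text
base [0.36832023 0.27598203] [0.56292452 0.44884   ] [0.6194169 0.3874443] 0.26028965676952537 0.08343153927634084
ang 41.61320051811064 132.61827117371706
origin from diag [0.46396276 0.30514923]
spool mid [0.46472911 0.30428183] len 0.08499060659095196 ang 42.286735558389175
head top corners [0.38525687 0.26348518] [0.40448171 0.28535362] [0.41580081 0.22850555] [0.4370083  0.24855644]
roll mid [0.61110585 0.14141566] 0.0868195519807156 26.77462778973615
tab top [0.49603819 0.35818335] [0.50588886 0.36869431] [0.51390165 0.36868761] [0.53502983 0.35067487] [0.52255583 0.33748007]
```

Call:
carry_out:
  commands:
    - [[0.017, 0.0165, -0.02], -1, 1]
    - [[0.017, 0.0165, -0.02], -1, 1]
    - [[0.0177, 0.0172, -0.027], -1, 1]
    - [[0, 0, -0.04], 0, 1]
    - [[0, 0, -0.04], 0, 0.8]
    - [[0, 0, -0.03], 0, 0.6]
    - [[0, 0, -0.01], 0, 0.6]
    - [[0, 0, 0], 0, 0.6]

```text
t: 3.67
position: [0.5148, 0.3511, 0.0899]
tool_rot: [[-0.672, 0.74, -0.004], [0.74, 0.672, -0.002], [0.001, -0.005, -1.0]]
contact_force: [-0.9, 0.4, -0.3]
finger_gap: 0.599
grip_force: 0.0
```

```bash
python3 - <<'E'
from h import *
print(ctrl.read_state()['position'])
wpic('w2.png'); find('wrist',['tail_grip','dispenser','spent_spool'],Z)
E
```

```text
[0.51476396 0.35114568 0.08988701]
wrist tail_grip 0.94 [289.7 282. ] [0.5211 0.3541 0.106 ]
wrist dispenser 0.72 [196.1 214.3] [0.467  0.3051 0.    ]
wrist spent_spool 0.87 [168.6 245.9] [0.4673 0.3033 0.06  ]
```

View pics/w2.png

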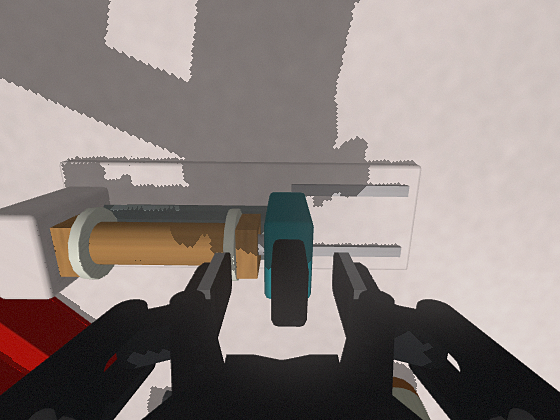

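The tab at (290,283) sits between the fingers. Next I close on it and draw back.

Call:
carry_out:
  commands:
    - [[0.003, 0.0025, 0], 0, 0.3]
    - [[0, 0, 0], 0, 0]
    - [[0, 0, 0], 0, 0]
    - [[0, 0, 0], 0, 0]
    - [[0, 0, 0], 0, 0]

```text
t: 4.28
position: [0.5198, 0.355, 0.0936]
tool_rot: [[-0.672, 0.741, 0.002], [0.741, 0.672, 0.001], [-0.0, 0.002, -1.0]]
contact_force: [-1.0, -1.3, 11.0]
finger_gap: 0.176
grip_force: 58.8
```

Call:
carry_out:
  commands:
    - [[0.0037, 0.0034, 0], 0, 0]
    - [[0.0074, 0.0067, 0], 0, 0]
    - [[0.0074, 0.0067, 0], 0, 0]
    - [[0.0074, 0.0067, 0], 0, 0]
    - [[0.0052, 0.0047, 0], 0, 0]
    - [[0, 0, 0], 0, 0]
    - [[0, 0, 0], 0, 0]

```text
t: 4.87
position: [0.5481, 0.3802, 0.0935]
tool_rot: [[-0.672, 0.74, -0.004], [0.741, 0.672, -0.004], [-0.0, -0.006, -1.0]]
contact_force: [-16.0, -21.6, 30.8]
finger_gap: 0.175
grip_force: 62.5
```

Call:
carry_out:
  commands:
    - [[0, 0, 0], 0, 0.6]
    - [[0, 0, 0], 0, 0.6]
    - [[0, 0, 0.03], 0, 0.6]
    - [[0, 0, 0.03], 0, 0.6]
    - [[-0.008, -0.007, 0.03], -7, 0.6]
    - [[-0.008, -0.007, 0.02], -7, 0.6]
    - [[-0.008, -0.007, 0], -7, 0.6]
    - [[-0.008, -0.007, 0], -7, 0.6]

```text
t: 5.53
position: [0.5189, 0.3552, 0.2043]
tool_rot: [[-0.24, 0.971, 0.003], [0.971, 0.24, 0.002], [0.001, 0.003, -1.0]]
contact_force: [-0.5, -1.3, -1.3]
finger_gap: 0.603
grip_force: 0.0
```

Call:
carry_out:
  commands:
    - [[-0.008, -0.007, 0], -7, 0.6]
    - [[-0.008, -0.007, 0], -7, 0.6]
    - [[-0.008, -0.007, 0], -7, 0.6]
    - [[-0.008, -0.007, 0], -7, 0.6]
    - [[-0.008, -0.007, 0], -7, 0.6]
    - [[-0.008, -0.007, 0], -7, 0.6]
    - [[-0.005, -0.006, 0], -7, 0.6]
    - [[0, 0, 0], -7, 0.6]

```text
t: 6.2
position: [0.4643, 0.306, 0.2025]
tool_rot: [[0.671, 0.742, -0.0], [0.742, -0.671, -0.0], [-0.0, -0.0, -1.0]]
contact_force: [0.7, 0.2, 0.5]
finger_gap: 0.6
grip_force: 0.0
```

Call:
carry_out:
  commands:
    - [[0, 0, 0], -6, 0.6]
    - [[0, 0, 0], 0, 0.6]
    - [[0, 0, 0], 0, 0.6]

```text
t: 6.45
position: [0.4654, 0.3069, 0.2025]
tool_rot: [[0.738, 0.675, 0.0], [0.675, -0.738, 0.0], [0.001, 0.0, -1.0]]
contact_force: [0.4, -0.1, 0.2]
finger_gap: 0.6
grip_force: 0.0
```

```bash
python3 - <<'E'
from h import *
s=ctrl.read_state();print(s['position'],s['tool_rot'][:,1],s['joint_pos'][5],s['contact_force'])
wpic('w3.png'); find('wrist',['tail_grip','dispenser','spent_spool','head_face'],Z)
E
```

```text
[0.46544613 0.30691952 0.20249707] [ 6.74691028e-01 -7.38100269e-01  9.75220551e-05] 1.3588042058662826 [ 0.41609275 -0.14640164  0.21763412]
wrist tail_grip 0.7 [284.5  63.6] [0.5495 0.3805 0.106 ]
wrist dispenser 0.74 [286.5 187.7] [0.4676 0.3007 0.    ]
wrist spent_spool 0.59 [284.8 202.1] [0.4653 0.302  0.06  ]
wrist head_face 0.98 [281.9 254.5] [0.4226 0.2667 0.06  ]
```

View pics/w3.png

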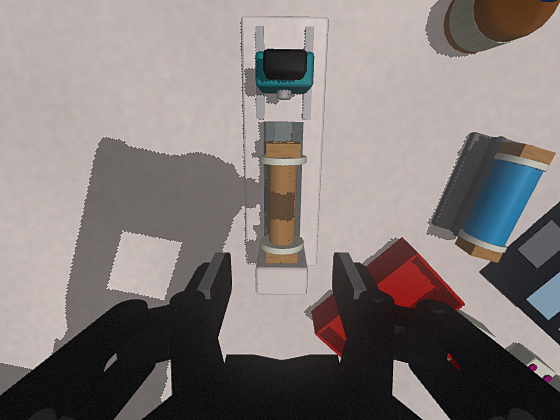

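The tailstock is back (tab at (284,64)) and the spool is still seated at the headstock. Next I grasp the spool at its middle.

Call:
carry_out:
  commands:
    - [[0, -0.003, -0.03], 0, 0.6]
    - [[0, 0, -0.04], 0, 0.6]
    - [[0, 0, -0.04], 0, 0.6]
    - [[0, 0, -0.03], 0, 0.6]
    - [[0, 0, -0.014], 0, 0.6]
    - [[0, 0, 0], 0, 0.6]

```text
t: 7.2
position: [0.4633, 0.3026, 0.045]
tool_rot: [[0.74, 0.673, -0.005], [0.673, -0.74, -0.003], [-0.005, -0.001, -1.0]]
contact_force: [-0.4, 0.1, 0.0]
finger_gap: 0.6
grip_force: 0.0
```

Call:
carry_out:
  commands:
    - [[0, 0, 0], 0, 0]
    - [[0, 0, 0], 0, 0]
    - [[0, 0, 0], 0, 0]
    - [[0, 0, 0], 0, 0]

```text
t: 7.53
position: [0.4652, 0.3049, 0.0502]
tool_rot: [[0.74, 0.672, 0.001], [0.672, -0.74, 0.002], [0.002, -0.001, -1.0]]
contact_force: [-9.3, 8.6, 4.7]
finger_gap: 0.278
grip_force: 58.5
```

Call:
carry_out:
  commands:
    - [[0.005, 0.0045, 0], 0, 0]
    - [[0.005, 0.0045, 0], 0, 0]
    - [[0.005, 0.0045, 0], 0, 0]
    - [[0, 0, 0], 0, 0]
    - [[0, 0, 0.01], 0, 0]
    - [[0, 0, 0.015], 0, 0]
    - [[0, 0, 0], 0, 0]

```text
t: 8.12
position: [0.4821, 0.3183, 0.0772]
tool_rot: [[0.74, 0.672, 0.004], [0.672, -0.74, 0.003], [0.005, 0.001, -1.0]]
contact_force: [1.1, 0.3, -0.4]
finger_gap: 0.281
grip_force: 59.1
```

```bash
python3 - <<'E'
from h import *
s=ctrl.read_state();print(s['position'],s['contact_force'])
wpic('w4.png'); Z['spent_spool']=.085;find('wrist',['spent_spool','waste_tray'],Z)
E
```

```text
[0.48210051 0.31834056 0.07718201] [ 1.12309772  0.25620726 -0.40221926]
wrist spent_spool 0.66 [285.1 282.2] [0.4811 0.3145 0.085 ]
wrist waste_tray 0.67 [415.4 394.4] [0.441  0.1158 0.    ]
```

View pics/w4.png

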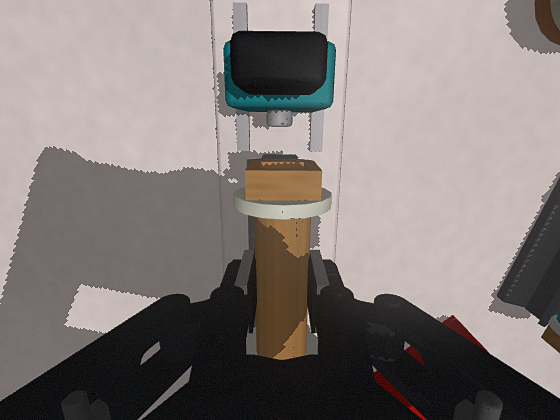

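The spool is held and lifted. Next it goes to the tray.

Call:
carry_out:
  commands:
    - [[0, 0, 0.03], 0, 0]
    - [[0, 0, 0.03], 0, 0]
    - [[0, 0, 0.03], 0, 0]
    - [[-0.006, -0.029, 0], -6.5, 0]
    - [[-0.006, -0.029, 0], -6.5, 0]
    - [[-0.006, -0.029, 0], -6.5, 0]
    - [[-0.006, -0.029, 0], -6.5, 0]
    - [[-0.006, -0.029, 0], -6.5, 0]

```text
t: 8.93
position: [0.4495, 0.171, 0.1631]
tool_rot: [[0.986, 0.164, -0.0], [0.164, -0.986, -0.0], [-0.0, 0.0, -1.0]]
contact_force: [0.6, -0.1, -1.3]
finger_gap: 0.282
grip_force: 59.0
```

Call:
carry_out:
  commands:
    - [[-0.006, -0.029, 0], -6.5, 0]
    - [[-0.006, -0.029, 0], -6.5, 0]
    - [[0, 0, 0], 0, 0]
    - [[0, 0, 0], 0, 0]

```text
t: 9.27
position: [0.4379, 0.113, 0.1632]
tool_rot: [[0.998, -0.059, -0.0], [-0.059, -0.998, -0.0], [-0.0, 0.0, -1.0]]
contact_force: [-0.2, 0.7, 0.5]
finger_gap: 0.278
grip_force: 59.2
```

```bash
python3 - <<'E'
from h import *
s=ctrl.read_state();print(s['position'],s['finger_gap'],np.degrees(np.arctan2(s['tool_rot'][1,1],s['tool_rot'][0,1])))
ctrl.snapshot('wrist');find('wrist',['waste_tray','film_roll','spare_cradle'],Z)
c,f=cam('wrist')
for q,z in dict(waste_tray=.045,film_roll=.05).items():
  for r in ctrl.silhouettes('wrist',q)[:1]:
    u=np.argwhere(r['mask'])[:,::-1].astype('float32'); hull=cv2.convexHull(u)[:,0]; W=np.array([ray(c,f,x,z)[:2] for x in hull],dtype='float32')
    print(q,cv2.minAreaRect(W*1000),r['extent'])
E
```

```text
[0.43789449 0.113015   0.16324467] 0.2779118871317944 -93.39794842388746
waste_tray ((451.3506164550781, 118.1465072631836), (90.51611328125, 129.72921752929688), 86.84717559814453) [278.0, 190.1, 108.6, 146.0]
film_roll ((580.5599365234375, 128.42408752441406), (55.9354248046875, 44.40739822387695), 23.2891845703125) [249.1, 36.7, 82.4, 69.5]
```

Call:
carry_out:
  commands:
    - [[0.002, 0.005, -0.035], 0, 0]
    - [[0, 0, -0.035], 0, 0]
    - [[0, 0, -0.035], 0, 0]
    - [[0, 0, -0.025], 0, 0]
    - [[0, 0, 0], 0, 0]
    - [[0, 0, 0], 0, 0.45]
    - [[0, 0, 0], 0, 0.45]
    - [[0, 0, 0], 0, 0.45]

```text
t: 10.23
position: [0.4414, 0.1197, 0.0348]
tool_rot: [[0.998, -0.057, 0.002], [-0.057, -0.998, 0.001], [0.002, -0.001, -1.0]]
contact_force: [-0.1, -0.5, -0.2]
finger_gap: 0.45
grip_force: 0.0
```

Call:
carry_out:
  commands:
    - [[0, 0, 0.03], 0, 0.45]
    - [[0, 0, 0.04], 0, 0.45]
    - [[0, 0, 0.04], 0, 0.6]
    - [[0.01, 0.001, 0.04], 7, 0.7]
    - [[0.02, 0.002, 0.015], 7, 0.7]
    - [[0.03, 0.003, 0], 7, 0.7]
    - [[0.03, 0.003, 0], 7, 0.7]
    - [[0, 0, 0], 2, 0.7]

```text
t: 10.9
position: [0.5362, 0.129, 0.2016]
tool_rot: [[0.89, 0.457, 0.008], [0.457, -0.89, 0.001], [0.008, 0.003, -1.0]]
contact_force: [-1.4, -0.5, -0.4]
finger_gap: 0.701
grip_force: 0.0
```

Call:
carry_out:
  commands:
    - [[0, 0, 0], 0, 0.7]
    - [[0, 0, 0], 0, 0.7]
    - [[0, 0, 0], 0, 0.7]

```text
t: 11.15
position: [0.5294, 0.1282, 0.1991]
tool_rot: [[0.894, 0.448, 0.0], [0.448, -0.894, 0.0], [0.0, 0.0, -1.0]]
contact_force: [-0.1, -0.3, -0.8]
finger_gap: 0.704
grip_force: 0.0
```

```bash
python3 - <<'E'
from h import *
s=ctrl.read_state();print(s['position'],s['finger_gap'],np.degrees(np.arctan2(s['tool_rot'][1,1],s['tool_rot'][0,1])))
wpic('w5.png');Z['spent_spool']=.026;find('wrist',['waste_tray','film_roll','spare_cradle','spent_spool'],Z)
E
```

```text
[0.52940316 0.12817064 0.19906125] 0.7041541729443053 -63.37071430278402
wrist waste_tray 0.6 [254.4 253.8] [0.4392 0.12   0.    ]
wrist film_roll 0.61 [306.5 116.9] [0.6071 0.1417 0.05  ]
wrist spent_spool 0.93 [256.2 265.1] [0.4394 0.1154 0.026 ]
```

View pics/w5.png

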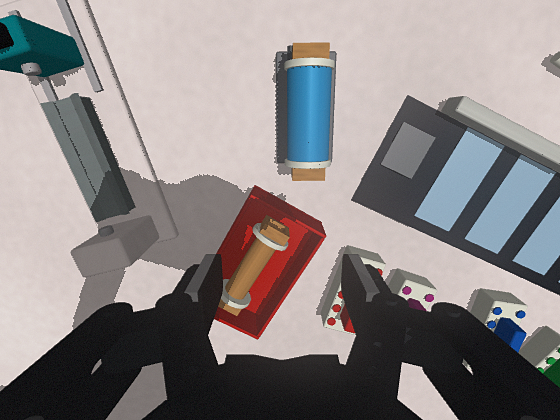

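The spool is in the tray at (256,265). The roll is upright in the picture, flanges at (310,63) and (307,164).

```bash
python3 - <<'E'
from h import *
c,f=cam('wrist')
A=ray(c,f,(310.5,62),.05);B=ray(c,f,(307,163.5),.05);d=A-B;print((A+B)/2,np.linalg.norm(d),np.degrees(np.arctan2(d[1],d[0])))
for r in ctrl.silhouettes('wrist','film_roll')[:1]:
    u=np.argwhere(r['mask'])[:,::-1].astype('float32'); hull=cv2.convexHull(u)[:,0]; W=np.array([ray(c,f,x,.05)[:2] for x in hull],dtype='float32')
    print(cv2.minAreaRect(W*1000))
E
```

```text
[0.60983665 0.1408491  0.05      ] 0.08812953931695461 26.11021109756977
((609.2849731445312, 140.73068237304688), (118.92816925048828, 42.824554443359375), 26.902545928955078)
```

Call:
carry_out:
  commands:
    - [[0.04, 0.0063, 0], 0, 0.7]
    - [[0.04, 0.0063, 0], 0, 0.7]
    - [[0, 0, -0.04], 0, 0.7]
    - [[0, 0, -0.04], 0, 0.7]
    - [[0, 0, -0.04], 0, 0.7]
    - [[0, 0, -0.025], 0, 0.7]
    - [[0, 0, -0.014], 0, 0.7]
    - [[0, 0, 0], 0, 0.7]

```text
t: 12.12
position: [0.6079, 0.1404, 0.0358]
tool_rot: [[0.893, 0.45, -0.006], [0.45, -0.893, -0.001], [-0.005, -0.002, -1.0]]
contact_force: [-1.1, -0.6, 0.5]
finger_gap: 0.703
grip_force: 0.0
```

Call:
carry_out:
  commands:
    - [[0, 0, 0], 0, 0.7]
    - [[0, 0, 0], 0, 0]
    - [[0, 0, 0], 0, 0]
    - [[0, 0, 0], 0, 0]
    - [[0, 0, 0], 0, 0]
    - [[0, 0, 0], 0, 0]

```text
t: 12.62
position: [0.6109, 0.1418, 0.0413]
tool_rot: [[0.893, 0.45, 0.002], [0.45, -0.893, 0.001], [0.002, -0.0, -1.0]]
contact_force: [-4.1, 7.1, 7.0]
finger_gap: 0.43
grip_force: 59.2
```

Call:
carry_out:
  commands:
    - [[0, 0, 0.02], 0, 0]
    - [[0, 0, 0.03], 0, 0]
    - [[0, 0, 0.035], 0, 0]
    - [[0, 0, 0.035], 0, 0]
    - [[-0.0217, 0.0295, 0], 2.6, 0]
    - [[-0.0217, 0.0295, 0], 2.6, 0]
    - [[-0.0217, 0.0295, 0], 2.6, 0]
    - [[-0.0217, 0.0295, 0], 2.6, 0]

```text
t: 13.28
position: [0.5229, 0.2599, 0.1611]
tool_rot: [[0.796, 0.605, 0.002], [0.605, -0.796, 0.001], [0.003, 0.001, -1.0]]
contact_force: [0.7, 0.6, -2.8]
finger_gap: 0.432
grip_force: 61.6
```

Call:
carry_out:
  commands:
    - [[-0.0217, 0.0295, 0], 2.6, 0]
    - [[-0.0216, 0.0298, 0], 2.6, 0]
    - [[0, 0, 0], 0, 0]
    - [[0, 0, 0], 0, 0]
    - [[0, 0, -0.03], 0, 0]
    - [[0, 0, -0.02], 0, 0]
    - [[0, 0, 0], 0, 0]
    - [[0, 0, 0], 0, 0]

```text
t: 13.95
position: [0.4803, 0.3172, 0.1095]
tool_rot: [[0.74, 0.673, -0.001], [0.673, -0.74, -0.001], [-0.001, -0.0, -1.0]]
contact_force: [0.1, 0.1, -1.3]
finger_gap: 0.435
grip_force: 61.5
```

```bash
python3 - <<'E'
from h import *
s=ctrl.read_state();print(s['position'],s['finger_gap'],np.degrees(np.arctan2(s['tool_rot'][1,1],s['tool_rot'][0,1])))
wpic('w6.png');Z['film_roll']=.12;find('wrist',['film_roll','tail_grip','head_face'],Z)
E
```

```text
[0.48033918 0.31724683 0.10945245] 0.43521771794599345 -47.7361613304322
wrist film_roll 0.66 [279.9 280.1] [0.4797 0.3171 0.12  ]
wrist tail_grip 0.56 [283.5  71.4] [0.5516 0.3801 0.106 ]
```

View pics/w6.png

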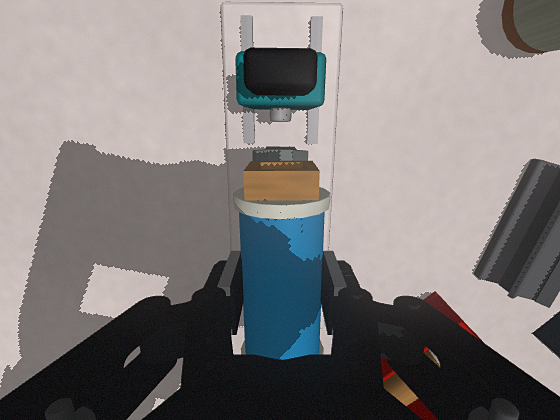

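The roll is in line with the trough and tailstock (columns 280–283). Next I lower it and release.

Call:
carry_out:
  commands:
    - [[-0.0007, 0.0008, -0.02], 0, 0]
    - [[0, 0, -0.02], 0, 0]
    - [[0, 0, -0.01], 0, 0]
    - [[0, 0, -0.005], 0, 0]
    - [[0, 0, -0.002], 0, 0]
    - [[0, 0, 0], 0, 0]
    - [[0, 0, 0], 0, 0]

```text
t: 14.73
position: [0.4799, 0.3192, 0.0531]
tool_rot: [[0.739, 0.673, 0.001], [0.673, -0.739, 0.0], [0.001, 0.0, -1.0]]
contact_force: [-0.6, -0.2, -2.0]
finger_gap: 0.432
grip_force: 61.6
```

Call:
carry_out:
  commands:
    - [[0, 0, 0], 0, 0.55]
    - [[0, 0, 0], 0, 0.65]
    - [[0, 0, 0], 0, 0.65]
    - [[0, 0, 0], 0, 0.65]
    - [[0, 0, 0.02], 0, 0.65]
    - [[0, 0, 0.04], 0, 0.65]
    - [[0, 0, 0.04], 0, 0.65]
    - [[0, 0, 0.04], 0, 0.65]

```text
t: 15.4
position: [0.479, 0.3187, 0.1938]
tool_rot: [[0.739, 0.673, -0.001], [0.673, -0.739, -0.0], [-0.001, -0.0, -1.0]]
contact_force: [1.3, -0.0, -0.3]
finger_gap: 0.649
grip_force: 0.0
```

Call:
carry_out:
  commands:
    - [[0, 0, 0], 0, 0.65]
    - [[0, 0, 0], 0, 0.65]
    - [[0, 0, 0], 0, 0.65]

```text
t: 15.65
position: [0.4793, 0.3189, 0.1923]
tool_rot: [[0.739, 0.673, 0.0], [0.673, -0.739, 0.0], [0.0, 0.0, -1.0]]
contact_force: [-0.3, -0.4, -0.8]
finger_gap: 0.649
grip_force: 0.0
```

```bash
python3 - <<'E'
from h import *
s=ctrl.read_state();print(s['position'],s['joint_pos'][5])
wpic('w7.png');Z['film_roll']=.06;find('wrist',['film_roll','tail_grip','head_face','dispenser'],Z)
E
```

```text
[0.47927112 0.31886408 0.19233343] 1.3663200363981145
wrist film_roll 0.81 [281.3 205.6] [0.4759 0.3158 0.06  ]
wrist tail_grip 0.87 [285.8  89.6] [0.5501 0.379  0.106 ]
wrist head_face 0.83 [279.1 275.1] [0.4209 0.2686 0.06  ]
```

View pics/w7.png

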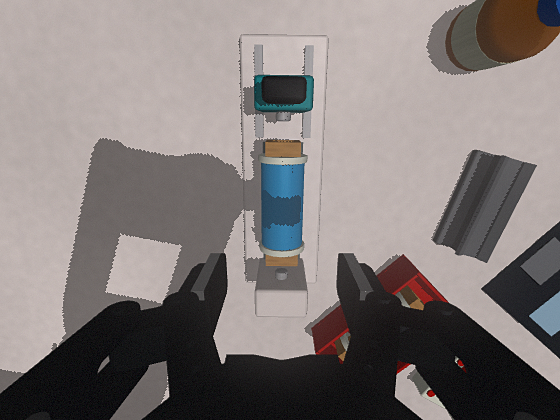

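The roll lies in the trough at (281,205), with the tailstock still back. Next I pinch the tab across its width and push in.

Call:
carry_out:
  commands:
    - [[0.0235, 0.0207, 0], 0, 0.65]
    - [[0.0235, 0.0207, 0], 0, 0.65]
    - [[0.0234, 0.0206, -0.016], 0, 0.65]
    - [[0, 0, -0.03], 0, 0.65]
    - [[0, 0, -0.03], 0, 0.65]
    - [[0, 0, -0.02], 0, 0.65]
    - [[0, 0, 0], 0, 0.65]
    - [[0, 0, 0], 0, 0.65]

```text
t: 16.57
position: [0.549, 0.3804, 0.095]
tool_rot: [[0.739, 0.673, -0.003], [0.673, -0.739, -0.002], [-0.003, -0.001, -1.0]]
contact_force: [0.0, 0.1, 1.0]
finger_gap: 0.647
grip_force: 0.0
```

Call:
carry_out:
  commands:
    - [[0, 0, 0], 0, 0]
    - [[0, 0, 0], 0, 0]
    - [[0, 0, 0], 0, 0]
    - [[0, 0, 0], 0, 0]
    - [[0, 0, 0], 0, 0]

```text
t: 16.98
position: [0.5505, 0.3818, 0.0983]
tool_rot: [[0.739, 0.673, 0.002], [0.673, -0.739, 0.002], [0.003, 0.0, -1.0]]
contact_force: [-2.2, 1.8, 7.0]
finger_gap: 0.341
grip_force: 59.9
```

Call:
carry_out:
  commands:
    - [[-0.0037, -0.0034, 0], 0, 0]
    - [[-0.0037, -0.0034, 0], 0, 0]
    - [[-0.0037, -0.0034, 0], 0, 0]
    - [[-0.0037, -0.0034, 0], 0, 0]
    - [[-0.0037, -0.0034, 0], 0, 0]
    - [[-0.0037, -0.0034, 0], 0, 0]
    - [[0, 0, 0], 0, 0]
    - [[0, 0, 0], 0, 0]

```text
t: 17.65
position: [0.5277, 0.3615, 0.0983]
tool_rot: [[0.739, 0.673, 0.001], [0.673, -0.739, 0.002], [0.002, -0.0, -1.0]]
contact_force: [-6.8, 4.4, 9.8]
finger_gap: 0.338
grip_force: 60.6
```

Call:
carry_out:
  commands:
    - [[-0.003, -0.0027, 0], 0, 0]
    - [[-0.003, -0.0027, 0], 0, 0]
    - [[-0.003, -0.0027, 0], 0, 0]
    - [[0, 0, 0], 0, 0]
    - [[0, 0, 0], 0, 0]

```text
t: 18.07
position: [0.519, 0.3536, 0.0983]
tool_rot: [[0.739, 0.673, 0.002], [0.673, -0.739, 0.002], [0.003, -0.0, -1.0]]
contact_force: [-6.0, 6.3, 9.1]
finger_gap: 0.335
grip_force: 60.7
```

Call:
carry_out:
  commands:
    - [[-0.0015, -0.0013, 0], 0, 0]
    - [[-0.0015, -0.0013, 0], 0, 0]
    - [[0, 0, 0], 0, 0]

```text
t: 18.32
position: [0.5169, 0.3518, 0.0984]
tool_rot: [[0.739, 0.673, 0.004], [0.673, -0.739, 0.004], [0.005, -0.0, -1.0]]
contact_force: [-2.3, 11.0, 2.3]
finger_gap: 0.336
grip_force: 61.1
```

Call:
carry_out:
  commands:
    - [[-0.0015, -0.0013, 0], 0, 0]
    - [[0, 0, 0], 0, 0]
    - [[0, 0, 0], 0, 0]

```text
t: 18.57
position: [0.5169, 0.3518, 0.0984]
tool_rot: [[0.74, 0.673, 0.006], [0.673, -0.74, 0.006], [0.008, 0.0, -1.0]]
contact_force: [5.4, 18.8, -6.4]
finger_gap: 0.335
grip_force: 61.2
```

Call:
carry_out:
  commands:
    - [[-0.001, -0.001, 0], 0, 0]
    - [[0, 0, 0], 0, 0]
    - [[0, 0, 0], 0, 0]
    - [[0, 0, 0], 0, 0.65]
    - [[0, 0, 0], 0, 0.65]
    - [[0, 0, 0.02], 0, 0.65]
    - [[0, 0, 0.04], 0, 0.65]
    - [[-0.015, -0.013, 0.04], 0, 0.65]

```text
t: 19.23
position: [0.5005, 0.3363, 0.195]
tool_rot: [[0.739, 0.674, 0.001], [0.674, -0.739, 0.0], [0.001, 0.0, -1.0]]
contact_force: [0.4, 0.5, 0.9]
finger_gap: 0.654
grip_force: 0.0
```

Call:
carry_out:
  commands:
    - [[-0.015, -0.013, 0], 0, 0.65]
    - [[-0.015, -0.013, 0], 0, 0.65]
    - [[0, 0, 0], 0, 0.65]
    - [[0, 0, 0], 0, 0.65]
    - [[0, 0, 0], 0, 0.65]

```text
t: 19.65
position: [0.4698, 0.3097, 0.1942]
tool_rot: [[0.739, 0.673, 0.001], [0.673, -0.739, 0.001], [0.001, 0.0, -1.0]]
contact_force: [1.3, 0.5, 0.6]
finger_gap: 0.647
grip_force: 0.0
```

```bash
python3 - <<'E'
from h import *
s=ctrl.read_state();print(s['position'],s['joint_pos'][5])
w=wpic('w8.png');find('wrist',['film_roll','tail_grip','head_face'],Z)
t=save('top','t8.png')
cv2.imwrite('pics/j8.png',np.hstack([cv2.resize(w[20:340,180:420],(450,600)),cv2.resize(t[150:310,100:195],(350,600))])[:,:,::-1])
E
```

```text
[0.46980965 0.30973677 0.19421712] 1.3611693169177235
wrist film_roll 0.76 [281.3 210.7] [0.4608 0.3013 0.05  ]
wrist tail_grip 0.82 [285.2 134.8] [0.5184 0.3498 0.106 ]
wrist head_face 0.77 [279.8 263. ] [0.4217 0.2678 0.06  ]
```

View pics/j8.png

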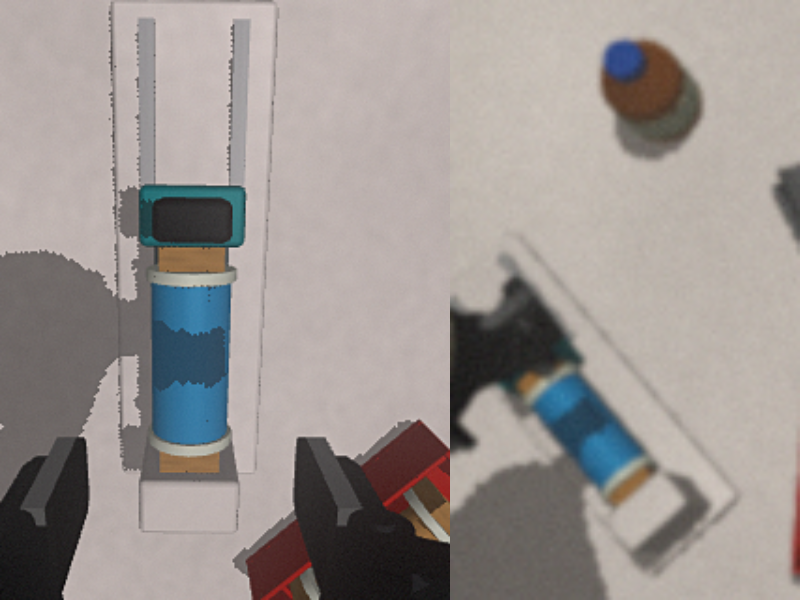

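The roll is clamped between headstock and tailstock with no gaps. Next are the racks.

Call:
carry_out:
  commands:
    - [[0.009, -0.038, 0.011], -3.3, 0.65]
    - [[0.009, -0.038, 0.011], -3.3, 0.65]
    - [[0.009, -0.038, 0.011], -3.3, 0.65]
    - [[0.009, -0.038, 0.011], -3.3, 0.65]
    - [[0.009, -0.038, 0.011], -3.3, 0.65]
    - [[0.009, -0.038, 0.011], -3.3, 0.65]
    - [[0.009, -0.038, 0.011], -3.3, 0.65]
    - [[0.009, -0.038, 0.011], -3.3, 0.65]

```text
t: 20.57
position: [0.5415, 0.0035, 0.2821]
tool_rot: [[0.962, 0.272, 0.0], [0.272, -0.962, 0.0], [0.0, -0.0, -1.0]]
contact_force: [1.3, 1.5, 0.6]
finger_gap: 0.651
grip_force: 0.0
```

Call:
carry_out:
  commands:
    - [[0.009, -0.038, 0.011], -3.3, 0.65]
    - [[0.009, -0.038, 0.011], -3.3, 0.65]
    - [[0.009, -0.038, 0.011], -3.3, 0.65]
    - [[0.009, -0.038, 0.011], -4, 0.65]
    - [[0, 0, 0], 0, 0.65]
    - [[0, 0, 0], 0, 0.65]
    - [[0, 0, 0], 0, 0.65]

```text
t: 21.15
position: [0.5769, -0.1464, 0.325]
tool_rot: [[0.999, 0.035, -0.001], [0.035, -0.999, 0.001], [-0.001, -0.001, -1.0]]
contact_force: [0.1, 0.4, -0.5]
finger_gap: 0.646
grip_force: 0.0
```

```bash
cat >> h.py <<'E'
K=['rack_red','rack_purple','rack_blue','rack_green']
HSV=dict(rack_red=[(0,150,60),(8,255,255)],rack_purple=[(140,100,40),(165,255,255)],rack_blue=[(105,150,50),(125,255,255)],rack_green=[(50,120,40),(75,255,255)])
def racks(n,im):
    "rib top (z=.056) via colour: fit of whole-rack mask at its top plane z=.03"
    c,f=cam(n)
    for q in K:
        r=ctrl.place_of(n,q)[:1]; s=ctrl.silhouettes(n,q)[:1]
        if not s: print(q,'none'); continue
        u=np.argwhere(s[0]['mask'])[:,::-1].astype('float32'); hull=cv2.convexHull(u)[:,0]
        R=cv2.minAreaRect(np.array([ray(c,f,x,.03)[:2] for x in hull],dtype='float32')*1000)
        a=R[2] if R[1][0]>R[1][1] else R[2]-90
        p=ray(c,f,r[0]['xy'],0)[:2] if r else 0
        print(q,round(s[0]['confidence'],2),'rect',np.round(R[0],1),np.round(R[1],1),'ang',round(a,1),'place',np.round(p,4))
E
python3 - <<'E'
from h import *
s=ctrl.read_state();print(s['position'],s['joint_pos'][5],np.degrees(np.arctan2(s['tool_rot'][1,1],s['tool_rot'][0,1])))
w=wpic('w9.png');racks('wrist',w)
cv2.imwrite('pics/w9v.png',cv2.resize(w,(800,600),interpolation=2)[:,:,::-1])
find('wrist',['start_mark','stop_bar'],Z)
h=cv2.cvtColor(w,cv2.COLOR_RGB2HSV);c,f=cam('wrist')
m=cv2.inRange(h,(95,40,130),(115,110,255));n,l,st,ce=cv2.connectedComponentsWithStats(m)
for i in range(1,n):
    if st[i,4]>400: print(st[i],ray(c,f,ce[i],0).round(4))
E
```

```text
[ 0.57693719 -0.14642791  0.32500259] 1.2356467803988802 -87.97533931190036
rack_red 0.96 rect [459.8  -5.6] [106.2  50.7] ang 9.7 place [ 0.4529 -0.0015]
rack_purple 0.73 rect [458.7 -72.3] [108.5  47.5] ang 5.8 place [ 0.4516 -0.0711]
rack_blue 0.98 rect [ 487.4 -186.1] [106.1  45.4] ang 19.0 place [ 0.4845 -0.192 ]
rack_green 0.78 rect [ 478.2 -275. ] [50.6 92.4] ang -6.4 place [ 0.4668 -0.2809]
wrist start_mark 0.84 [455.  128.9] [ 0.6453 -0.4005  0.    ]
wrist stop_bar 0.56 [313.7  92.2] [ 0.6886 -0.1876 -0.    ]
[ 198   99   37   73 2356] [ 0.6242 -0.0472  0.    ]
[ 247   98   34   74 2338] [ 0.6269 -0.1172  0.    ]
[ 295   98   34   74 2401] [ 0.6303 -0.1875  0.    ]
[ 340   98   38   74 2387] [ 0.6325 -0.2577  0.    ]
[ 386   99   40   73 2364] [ 0.6344 -0.3281  0.    ]
```

View pics/w9v.png

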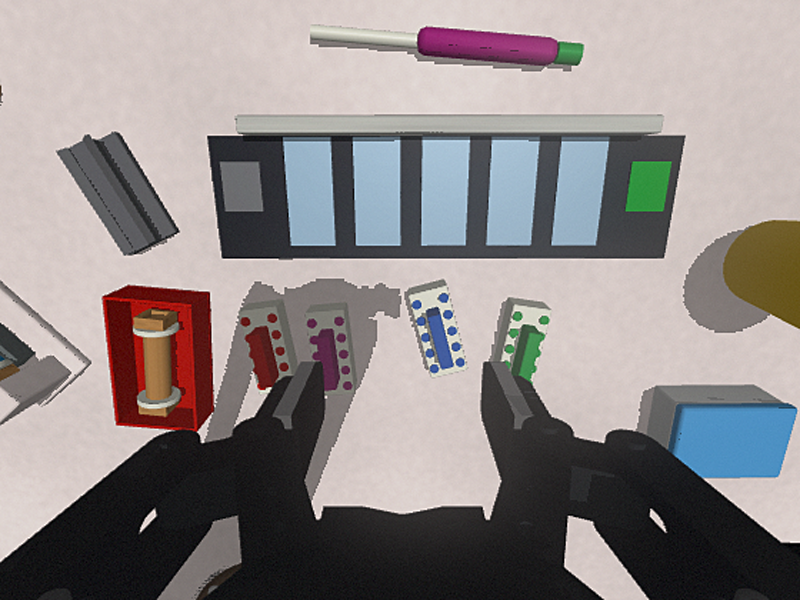

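The wrist view shows red (262,345), purple (330,345; knocked sideways since the start), blue (435,328) and green (524,340). The lanes are clear, with the green mark at right (649,186). I start with green into lane 1.

Call:
carry_out:
  commands:
    - [[-0.0182, -0.0223, -0.02], -1.45, 0.65]
    - [[-0.0182, -0.0223, -0.02], -1.45, 0.65]
    - [[-0.0182, -0.0223, -0.02], -1.45, 0.65]
    - [[-0.0182, -0.0223, -0.03], -1.45, 0.5]
    - [[-0.0182, -0.0223, -0.035], -1.45, 0.5]
    - [[-0.018, -0.0221, -0.035], -1.45, 0.5]
    - [[0, 0, 0], 0, 0.5]
    - [[0, 0, 0], 0, 0.5]

```text
t: 22.37
position: [0.4694, -0.277, 0.1697]
tool_rot: [[0.993, -0.118, -0.003], [-0.118, -0.993, 0.002], [-0.003, -0.002, -1.0]]
contact_force: [-0.3, -0.1, 1.1]
finger_gap: 0.499
grip_force: 0.0
```

```bash
cat >> h.py <<'E'
def rib(q,im=None):
    "rib/cap colour mask: fit top-of-rib line (z=.056)"
    s=ctrl.read_state(); im=ctrl.snapshot('wrist') if im is None else im; c,f=cam('wrist')
    m=cv2.inRange(cv2.cvtColor(im,cv2.COLOR_RGB2HSV),*HSV[q]); m=cv2.morphologyEx(m,cv2.MORPH_OPEN,np.ones((3,3)))
    n,l,st,ce=cv2.connectedComponentsWithStats(m); i=1+np.argmax(st[1:,4]); u=np.argwhere(l==i)[:,::-1].astype('float32')
    R=cv2.minAreaRect(np.array([ray(c,f,x,.05)[:2] for x in cv2.convexHull(u)[:,0]],dtype='float32')*1000)
    a=R[2] if R[1][0]>R[1][1] else R[2]-90
    print(q,st[i],'rib',np.round(R[0],1),np.round(R[1],1),'ang',round(a,1),'TCP',s['position'].round(4),'tooly',np.degrees(np.arctan2(s['tool_rot'][1,1],s['tool_rot'][0,1])).round(1),'j6',s['joint_pos'][5].round(2))
    return im
E
python3 - <<'E'
from h import *
im=rib('rack_green'); cv2.imwrite('pics/w10.png',im[:,:,::-1]); find('wrist',['rack_green'],Z)
E
```

```text
rack_green [374   0  47  19 736] rib [ 612.6 -380.2] [35.3 11.8] ang 83.3 TCP [ 0.4694 -0.277   0.1697] tooly -96.8 j6 1.1
wrist rack_green 0.89 [285.7 191.7] [ 0.4703 -0.2804  0.    ]
```

View pics/w10.png

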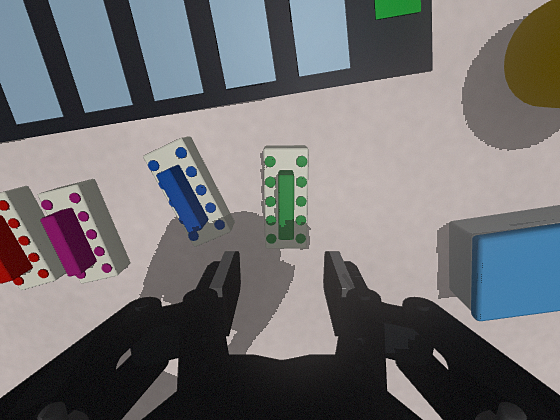

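Green is at (286,192), square between the fingers. I descend, grip, and check.

Call:
carry_out:
  commands:
    - [[0.002, 0, -0.035], 0, 0.5]
    - [[0, 0, -0.035], 0, 0.5]
    - [[0, 0, -0.03], 0, 0.5]
    - [[0, 0, -0.02], 0, 0.5]
    - [[0, 0, -0.007], 0, 0.5]
    - [[0, 0, 0], 0, 0.5]
    - [[0, 0, 0], 0, 0.5]
    - [[0, 0, 0], 0, 0.3]

```text
t: 23.13
position: [0.4744, -0.2772, 0.0459]
tool_rot: [[0.993, -0.115, 0.002], [-0.115, -0.993, -0.002], [0.003, 0.001, -1.0]]
contact_force: [-0.5, -0.3, -0.2]
finger_gap: 0.376
grip_force: 0.0
```

Call:
carry_out:
  commands:
    - [[0, 0, 0], 0, 0]
    - [[0, 0, 0], 0, 0]
    - [[0, 0, 0], 0, 0]
    - [[0, 0, 0], 0, 0]

```text
t: 23.47
position: [0.474, -0.2774, 0.0454]
tool_rot: [[0.993, -0.116, 0.002], [-0.116, -0.993, -0.001], [0.002, 0.001, -1.0]]
contact_force: [0.8, -2.4, 11.0]
finger_gap: 0.141
grip_force: 62.0
```

Call:
carry_out:
  commands:
    - [[0.006, -0.002, 0], 0.75, 0]
    - [[0.0125, -0.0043, 0], 0.75, 0]
    - [[0.0125, -0.0043, 0], 0.75, 0]
    - [[0.0125, -0.0043, 0], 0.75, 0]
    - [[0.0125, -0.0043, 0], 0.75, 0]
    - [[0.0125, -0.0043, 0], 0.75, 0]
    - [[0.0125, -0.0043, 0], 0.75, 0]
    - [[0, 0, 0], 0, 0]

```text
t: 24.13
position: [0.5563, -0.3056, 0.045]
tool_rot: [[1.0, -0.024, 0.002], [-0.024, -1.0, -0.001], [0.002, 0.001, -1.0]]
contact_force: [2.4, -1.4, 4.8]
finger_gap: 0.145
grip_force: 61.8
```

Call:
carry_out:
  commands:
    - [[0.0125, -0.0043, 0], 0.75, 0]
    - [[0.0125, -0.0043, 0], 0.75, 0]
    - [[0.0125, -0.0043, 0], 0.75, 0]
    - [[0.0125, -0.0043, 0], 0.75, 0]
    - [[0.012, -0.0043, 0], 0.75, 0]
    - [[0.006, -0.003, 0], 0, 0]
    - [[0, 0, 0], 0, 0]
    - [[0, 0, 0], 0, 0]

```text
t: 24.8
position: [0.6226, -0.3293, 0.0449]
tool_rot: [[0.999, 0.04, 0.002], [0.04, -0.999, -0.001], [0.002, 0.001, -1.0]]
contact_force: [3.7, -0.4, 4.7]
finger_gap: 0.143
grip_force: 61.6
```

```bash
python3 - <<'E'
from h import *
s=ctrl.read_state();print(s['position'],np.degrees(np.arctan2(s['tool_rot'][1,1],s['tool_rot'][0,1])),s['contact_force'],s['finger_gap'])
w=wpic('w11.png');find('wrist',['rack_green','stop_bar','rack_blue','start_mark'],Z)
h=cv2.cvtColor(w,cv2.COLOR_RGB2HSV);c,f=cam('wrist')
m=cv2.inRange(h,(95,40,130),(115,110,255));n,l,st,ce=cv2.connectedComponentsWithStats(m)
for i in range(1,n):
    if st[i,4]>400: print(st[i],ray(c,f,ce[i],0).round(4))
E
```

```text
[ 0.62264216 -0.32931252  0.04488993] -87.70090251191141 [ 3.68433007 -0.36798899  4.7226306 ] 0.14326202167781027
wrist rack_green 0.75 [284.4 243.8] [ 0.6171 -0.3309  0.    ]
wrist stop_bar 0.55 [ 46.3 130.6] [ 0.6841 -0.1862  0.    ]
wrist rack_blue 0.35 [ 44.1 130.9] [ 0.6839 -0.1849  0.    ]
wrist start_mark 0.62 [387.2 210.6] [ 0.6427 -0.3958  0.    ]
[    3   132   110   163 12049] [ 0.6338 -0.1859  0.    ]
[  122   132    92   163 11677] [ 0.6378 -0.2564  0.    ]
[ 240  133   81   65 3056] [ 0.6767 -0.325   0.    ]
```

View pics/w11.png

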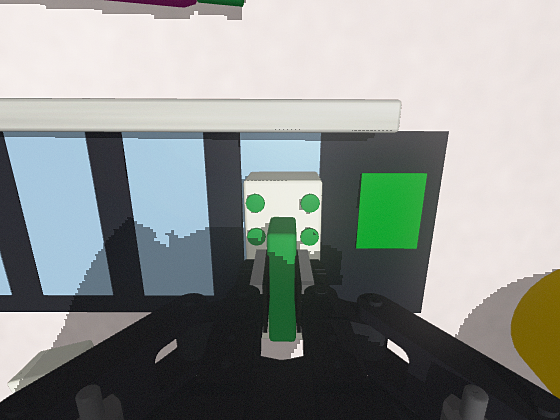

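The rack is centred in lane 1 (front edge row 172, bar foot row 132). I push gently on to the bar.

Call:
carry_out:
  commands:
    - [[0.006, -0.0002, 0], 0, 0]
    - [[0.006, -0.0002, 0], 0, 0]
    - [[0.003, 0, 0], 0, 0]
    - [[0, 0, 0], 0, 0]
    - [[0, 0, 0], 0, 0]

```text
t: 25.47
position: [0.636, -0.3293, 0.0447]
tool_rot: [[0.999, 0.041, -0.001], [0.041, -0.999, 0.0], [-0.001, -0.0, -1.0]]
contact_force: [-4.0, -0.7, 11.4]
finger_gap: 0.145
grip_force: 62.6
```

Call:
carry_out:
  commands:
    - [[0.003, 0, 0], 0, 0]
    - [[0.002, 0, 0], 0, 0]
    - [[0, 0, 0], 0, 0]
    - [[0, 0, 0], 0, 0]

```text
t: 25.8
position: [0.6405, -0.3294, 0.0447]
tool_rot: [[0.999, 0.041, -0.002], [0.041, -0.999, 0.0], [-0.002, -0.0, -1.0]]
contact_force: [-7.9, -2.2, 13.0]
finger_gap: 0.141
grip_force: 62.9
```

Call:
carry_out:
  commands:
    - [[0.002, 0, 0], 0, 0]
    - [[0.002, 0, 0], 0, 0]
    - [[0, 0, 0], 0, 0]
    - [[0, 0, 0], 0, 0]

```text
t: 26.13
position: [0.6445, -0.3294, 0.0447]
tool_rot: [[0.999, 0.041, -0.002], [0.041, -0.999, 0.0], [-0.002, -0.0, -1.0]]
contact_force: [-8.1, -0.8, 13.4]
finger_gap: 0.139
grip_force: 62.9
```

Call:
carry_out:
  commands:
    - [[0.002, 0, 0], 0, 0]
    - [[0, 0, 0], 0, 0]
    - [[0, 0, 0], 0, 0]

```text
t: 26.38
position: [0.6464, -0.3294, 0.0447]
tool_rot: [[0.999, 0.041, -0.002], [0.041, -0.999, 0.0], [-0.002, -0.0, -1.0]]
contact_force: [-7.5, -1.3, 13.9]
finger_gap: 0.143
grip_force: 62.9
```

Call:
carry_out:
  commands:
    - [[0.002, 0, 0], 0, 0]
    - [[0, 0, 0], 0, 0]
    - [[0, 0, 0], 0, 0]

```text
t: 26.63
position: [0.6468, -0.3293, 0.0448]
tool_rot: [[0.999, 0.041, -0.005], [0.041, -0.999, 0.001], [-0.005, -0.001, -1.0]]
contact_force: [-17.6, -0.8, 20.6]
finger_gap: 0.144
grip_force: 63.9
```

Call:
carry_out:
  commands:
    - [[0.002, 0, 0], 0, 0]
    - [[0, 0, 0], 0, 0]
    - [[0, 0, 0], 0, 0]

```text
t: 26.88
position: [0.6471, -0.3291, 0.0448]
tool_rot: [[0.999, 0.041, -0.008], [0.041, -0.999, 0.002], [-0.008, -0.002, -1.0]]
contact_force: [-30.1, -2.1, 30.5]
finger_gap: 0.138
grip_force: 65.0
```

Green is against the bar. I relieve the pressure, release, and go over to blue.

Call:
carry_out:
  commands:
    - [[-0.0035, 0, 0], 0, 0]
    - [[0, 0, 0], 0, 0.2]
    - [[0, 0, 0], 0, 0.35]
    - [[0, 0, 0], 0, 0.4]
    - [[0, 0, 0.02], 0, 0.4]
    - [[0, 0, 0.035], 0, 0.4]
    - [[0, 0, 0.035], 0, 0.5]
    - [[-0.025, 0.022, 0.03], 3, 0.5]

```text
t: 27.55
position: [0.6286, -0.3117, 0.1642]
tool_rot: [[0.996, 0.091, 0.004], [0.091, -0.996, -0.003], [0.004, 0.003, -1.0]]
contact_force: [0.7, -0.1, 1.0]
finger_gap: 0.499
grip_force: 0.0
```

Call:
carry_out:
  commands:
    - [[-0.027, 0.023, 0], 3, 0.5]
    - [[-0.027, 0.023, 0], 3, 0.5]
    - [[-0.027, 0.023, 0], 3, 0.5]
    - [[-0.027, 0.023, 0], 3, 0.5]
    - [[-0.025, 0.023, 0], 1.7, 0.5]
    - [[0, 0, 0], 0, 0.5]
    - [[0, 0, 0], 0, 0.5]
    - [[0, 0, 0], 0, 0.5]

```text
t: 28.22
position: [0.4931, -0.1942, 0.1624]
tool_rot: [[0.945, 0.326, 0.001], [0.326, -0.945, -0.001], [0.001, 0.001, -1.0]]
contact_force: [0.2, -0.1, 0.0]
finger_gap: 0.498
grip_force: 0.0
```

```bash
python3 - <<'E'
from h import *
im=rib('rack_blue'); cv2.imwrite('pics/w12.png',im[:,:,::-1]); find('wrist',['rack_blue','rack_green'],Z); racks('wrist',im)
E
```

```text
rack_blue [264 184  16  29 442] rib [ 498.5 -183.5] [25.1 12.9] ang 18.1 TCP [ 0.4931 -0.1942  0.1624] tooly -71.0 j6 0.81
wrist rack_blue 0.97 [275.9 199.5] [ 0.4858 -0.1909  0.    ]
wrist rack_green 0.98 [470.3  94.4] [ 0.6416 -0.3304  0.    ]
rack_red 0.76 rect [457.8  -7.6] [102.6  63. ] ang 9.8 place [ 0.4544 -0.0047]
rack_purple 0.7 rect [458.3 -75.7] [103.3  49.7] ang 7.0 place [ 0.4553 -0.0696]
rack_blue 0.88 rect [ 485.6 -187.5] [101.9  42.9] ang 17.3 place [ 0.4856 -0.1909]
rack_green 0.67 rect [ 637.9 -324.8] [101.5  58.9] ang 2.0 place [ 0.6412 -0.3303]
```

Call:
carry_out:
  commands:
    - [[-0.007, 0.004, -0.03], 0, 0.5]
    - [[0, 0, -0.035], 0, 0.5]
    - [[0, 0, -0.03], 0, 0.5]
    - [[0, 0, -0.02], 0, 0.5]
    - [[0, 0, -0.007], 0, 0.5]
    - [[0, 0, 0], 0, 0.5]
    - [[0, 0, 0], 0, 0.5]
    - [[0, 0, 0], 0, 0.3]

```text
t: 29.43
position: [0.4861, -0.1903, 0.0413]
tool_rot: [[0.945, 0.326, 0.002], [0.326, -0.945, -0.001], [0.001, 0.001, -1.0]]
contact_force: [-0.3, 0.2, 0.3]
finger_gap: 0.371
grip_force: 0.0
```

Call:
carry_out:
  commands:
    - [[0, 0, 0], 0, 0]
    - [[0, 0, 0], 0, 0]
    - [[0, 0, 0], 0, 0]
    - [[0, 0, 0], 0, 0]

```text
t: 29.77
position: [0.4858, -0.1901, 0.0409]
tool_rot: [[0.945, 0.326, 0.001], [0.326, -0.945, -0.001], [0.001, 0.001, -1.0]]
contact_force: [-1.2, 2.8, 10.3]
finger_gap: 0.146
grip_force: 62.5
```

Call:
carry_out:
  commands:
    - [[0.006, -0.0025, 0], -1, 0]
    - [[0.0125, -0.006, 0], -1.4, 0]
    - [[0.0125, -0.006, 0], -1.4, 0]
    - [[0.0125, -0.006, 0], -1.4, 0]
    - [[0.0125, -0.006, 0], -1.4, 0]
    - [[0.0125, -0.006, 0], -1.4, 0]
    - [[0.0125, -0.006, 0], -1.4, 0]
    - [[0.0125, -0.006, 0], -1.4, 0]

```text
t: 30.43
position: [0.5784, -0.2343, 0.0407]
tool_rot: [[0.99, 0.142, -0.001], [0.142, -0.99, 0.001], [-0.001, -0.001, -1.0]]
contact_force: [-6.4, 2.6, 9.1]
finger_gap: 0.147
grip_force: 62.7
```

Call:
carry_out:
  commands:
    - [[0.0125, -0.006, 0], -1.4, 0]
    - [[0.0125, -0.006, 0], -1.4, 0]
    - [[0.0125, -0.006, 0], -1.4, 0]
    - [[0.0125, -0.0055, 0], -1.4, 0]
    - [[0.0065, -0.002, 0], -0.6, 0]
    - [[0, 0, 0], 0, 0]
    - [[0, 0, 0], 0, 0]
    - [[0, 0, 0], 0, 0]

```text
t: 31.1
position: [0.6357, -0.2601, 0.0406]
tool_rot: [[0.999, 0.036, 0.002], [0.036, -0.999, -0.001], [0.002, 0.001, -1.0]]
contact_force: [3.2, -2.5, 5.1]
finger_gap: 0.139
grip_force: 62.1
```

Call:
carry_out:
  commands:
    - [[0.0015, 0, 0], 0, 0]
    - [[0.0015, 0, 0], 0, 0]
    - [[0, 0, 0], 0, 0]
    - [[0, 0, 0], 0, 0]

```text
t: 31.43
position: [0.6368, -0.2597, 0.0406]
tool_rot: [[0.999, 0.036, -0.002], [0.036, -0.999, 0.0], [-0.002, -0.0, -1.0]]
contact_force: [-7.5, -0.6, 14.0]
finger_gap: 0.145
grip_force: 63.3
```

Call:
carry_out:
  commands:
    - [[0.002, 0, 0], 0, 0]
    - [[0, 0, 0], 0, 0]
    - [[0, 0, 0], 0, 0]

```text
t: 31.68
position: [0.6385, -0.2595, 0.0406]
tool_rot: [[0.999, 0.036, -0.002], [0.036, -0.999, 0.001], [-0.002, -0.001, -1.0]]
contact_force: [-8.4, -0.1, 15.2]
finger_gap: 0.144
grip_force: 63.5
```

Call:
carry_out:
  commands:
    - [[0.002, 0, 0], 0, 0]
    - [[0, 0, 0], 0, 0]
    - [[0, 0, 0], 0, 0]

```text
t: 31.93
position: [0.6397, -0.2595, 0.0406]
tool_rot: [[0.999, 0.036, -0.004], [0.036, -0.999, 0.001], [-0.004, -0.001, -1.0]]
contact_force: [-14.4, -0.1, 20.5]
finger_gap: 0.145
grip_force: 64.0
```

Call:
carry_out:
  commands:
    - [[0.0015, 0, 0], 0, 0]
    - [[0, 0, 0], 0, 0]
    - [[0, 0, 0], 0, 0]

```text
t: 32.18
position: [0.6398, -0.2595, 0.0406]
tool_rot: [[0.999, 0.036, -0.006], [0.036, -0.999, 0.001], [-0.006, -0.002, -1.0]]
contact_force: [-23.4, -1.8, 26.9]
finger_gap: 0.146
grip_force: 64.9
```

Call:
carry_out:
  commands:
    - [[-0.003, 0, 0], 0, 0]
    - [[0, 0, 0], 0, 0.2]
    - [[0, 0, 0], 0, 0.35]
    - [[0, 0, 0], 0, 0.4]
    - [[0, 0, 0.02], 0, 0.4]
    - [[0, 0, 0.035], 0, 0.4]
    - [[0, 0, 0.035], 0, 0.5]
    - [[-0.022, 0.0225, 0.03], 1, 0.5]

```text
t: 32.85
position: [0.6227, -0.241, 0.1608]
tool_rot: [[0.999, 0.052, 0.004], [0.052, -0.999, -0.002], [0.004, 0.002, -1.0]]
contact_force: [-0.9, 0.8, 1.5]
finger_gap: 0.499
grip_force: 0.0
```

Call:
carry_out:
  commands:
    - [[-0.027, 0.0275, 0], 1, 0.5]
    - [[-0.027, 0.0275, 0], 1, 0.5]
    - [[-0.027, 0.0275, 0], 1, 0.5]
    - [[-0.027, 0.0275, 0], 0.5, 0.5]
    - [[-0.027, 0.0275, 0], 0.5, 0.5]
    - [[-0.02, 0.027, 0], 0.5, 0.5]
    - [[0, 0, 0], 0, 0.5]
    - [[0, 0, 0], 0, 0.5]

```text
t: 33.52
position: [0.4636, -0.0726, 0.159]
tool_rot: [[0.991, 0.133, -0.0], [0.133, -0.991, 0.0], [-0.0, -0.0, -1.0]]
contact_force: [0.5, 0.1, 0.2]
finger_gap: 0.498
grip_force: 0.0
```

```bash
python3 - <<'E'
from h import *
im=rib('rack_purple'); cv2.imwrite('pics/w13.png',im[:,:,::-1]); racks('wrist',im)
E
```

```text
rack_purple [ 271  185   17   67 1051] rib [455.1 -72.1] [60.6 13.7] ang 6.5 TCP [ 0.4636 -0.0726  0.159 ] tooly -82.3 j6 1.22
rack_red 0.88 rect [459.   -6.2] [100.7  47.3] ang 10.3 place [ 0.4581 -0.0022]
rack_purple 0.66 rect [458.1 -71.6] [102.1  42.7] ang 6.3 place [ 0.4543 -0.07  ]
rack_blue 0.66 rect [ 617.7 -250.2] [67.1 59.9] ang 7.6 place [ 0.6389 -0.2619]
rack_green none
```

Call:
carry_out:
  commands:
    - [[-0.007, 0.001, -0.03], -1, 0.5]
    - [[0, 0, -0.035], 0, 0.5]
    - [[0, 0, -0.03], 0, 0.5]
    - [[0, 0, -0.018], 0, 0.5]
    - [[0, 0, -0.006], 0, 0.5]
    - [[0, 0, 0], 0, 0.5]
    - [[0, 0, 0], 0, 0.5]
    - [[0, 0, 0], 0, 0.3]

```text
t: 34.63
position: [0.4585, -0.0731, 0.0408]
tool_rot: [[0.994, 0.114, 0.002], [0.114, -0.994, -0.0], [0.002, 0.001, -1.0]]
contact_force: [-0.4, 0.0, -0.1]
finger_gap: 0.374
grip_force: 0.0
```

Call:
carry_out:
  commands:
    - [[0, 0, 0], 0, 0]
    - [[0, 0, 0], 0, 0]
    - [[0, 0, 0], 0, 0]
    - [[0, 0, 0], 0, 0]
    - [[0.006, -0.004, 0], -0.3, 0]
    - [[0.0123, -0.0083, 0], -0.3, 0]
    - [[0.0123, -0.0083, 0], -0.3, 0]
    - [[0.0123, -0.0083, 0], -0.3, 0]

```text
t: 35.3
position: [0.5004, -0.1017, 0.0405]
tool_rot: [[0.996, 0.093, -0.001], [0.093, -0.996, 0.0], [-0.001, -0.0, -1.0]]
contact_force: [-2.8, 1.6, 5.5]
finger_gap: 0.144
grip_force: 63.3
```

Call:
carry_out:
  commands:
    - [[0.0123, -0.0083, 0], -0.4, 0]
    - [[0.0123, -0.0083, 0], -0.4, 0]
    - [[0.0123, -0.0083, 0], -0.4, 0]
    - [[0.0123, -0.0083, 0], -0.4, 0]
    - [[0.0123, -0.0083, 0], -0.4, 0]
    - [[0.0123, -0.0083, 0], -0.4, 0]
    - [[0.0123, -0.0083, 0], -0.4, 0]
    - [[0, 0, 0], 0, 0]

```text
t: 35.97
position: [0.5892, -0.1613, 0.0406]
tool_rot: [[0.999, 0.043, 0.003], [0.043, -0.999, -0.001], [0.003, 0.001, -1.0]]
contact_force: [-0.1, 1.0, -1.2]
finger_gap: 0.143
grip_force: 62.4
```

Call:
carry_out:
  commands:
    - [[0.011, -0.007, 0], -0.2, 0]
    - [[0.011, -0.007, 0], -0.1, 0]
    - [[0.011, -0.007, 0], 0, 0]
    - [[0.011, -0.0065, 0], 0, 0]
    - [[0, 0, 0], 0, 0]
    - [[0, 0, 0], 0, 0]

```text
t: 36.47
position: [0.6307, -0.1873, 0.04]
tool_rot: [[0.999, 0.039, 0.001], [0.039, -0.999, -0.0], [0.001, 0.0, -1.0]]
contact_force: [2.3, -1.3, 2.6]
finger_gap: 0.146
grip_force: 63.1
```

Call:
carry_out:
  commands:
    - [[0.002, 0, 0], 0, 0]
    - [[0.0015, 0, 0], 0, 0]
    - [[0, 0, 0], 0, 0]
    - [[0, 0, 0], 0, 0]

```text
t: 36.8
position: [0.6326, -0.1867, 0.0401]
tool_rot: [[0.999, 0.039, -0.002], [0.039, -0.999, 0.0], [-0.002, -0.0, -1.0]]
contact_force: [-4.8, -0.9, 8.0]
finger_gap: 0.148
grip_force: 63.7
```

Call:
carry_out:
  commands:
    - [[0.002, 0, 0], 0, 0]
    - [[0, 0, 0], 0, 0]
    - [[0, 0, 0], 0, 0]

```text
t: 37.05
position: [0.6345, -0.1866, 0.0401]
tool_rot: [[0.999, 0.039, -0.002], [0.039, -0.999, 0.001], [-0.002, -0.001, -1.0]]
contact_force: [-5.7, -0.5, 8.6]
finger_gap: 0.145
grip_force: 63.8
```

Call:
carry_out:
  commands:
    - [[0.002, -0.001, 0], 0, 0]
    - [[0, 0, 0], 0, 0]
    - [[0, 0, 0], 0, 0]

```text
t: 37.3
position: [0.6364, -0.1874, 0.0401]
tool_rot: [[0.999, 0.039, -0.002], [0.039, -0.999, 0.001], [-0.002, -0.001, -1.0]]
contact_force: [-6.7, 1.7, 10.0]
finger_gap: 0.146
grip_force: 64.0
```

Call:
carry_out:
  commands:
    - [[0.002, 0, 0], 0, 0]
    - [[0, 0, 0], 0, 0]
    - [[0, 0, 0], 0, 0]

```text
t: 37.55
position: [0.6384, -0.1875, 0.0401]
tool_rot: [[0.999, 0.039, -0.002], [0.039, -0.999, 0.001], [-0.002, -0.001, -1.0]]
contact_force: [-5.8, -0.0, 9.4]
finger_gap: 0.143
grip_force: 63.9
```

Call:
carry_out:
  commands:
    - [[0.002, 0, 0], 0, 0]
    - [[0, 0, 0], 0, 0]
    - [[0, 0, 0], 0, 0]

```text
t: 37.8
position: [0.6392, -0.1874, 0.0401]
tool_rot: [[0.999, 0.039, -0.004], [0.039, -0.999, 0.001], [-0.004, -0.001, -1.0]]
contact_force: [-13.0, 0.6, 15.6]
finger_gap: 0.147
grip_force: 64.7
```

Call:
carry_out:
  commands:
    - [[0.0015, 0, 0], 0, 0]
    - [[0, 0, 0], 0, 0]
    - [[0, 0, 0], 0, 0]

```text
t: 38.05
position: [0.6393, -0.1874, 0.0401]
tool_rot: [[0.999, 0.039, -0.007], [0.039, -0.999, 0.001], [-0.007, -0.002, -1.0]]
contact_force: [-22.5, -1.6, 21.9]
finger_gap: 0.145
grip_force: 65.7
```

Call:
carry_out:
  commands:
    - [[-0.003, 0, 0], 0, 0]
    - [[0, 0, 0], 0, 0.2]
    - [[0, 0, 0], 0, 0.35]
    - [[0, 0, 0], 0, 0.4]
    - [[0, 0, 0.02], 0, 0.4]
    - [[0, 0, 0.035], 0, 0.4]
    - [[0, 0, 0.035], 0, 0.5]
    - [[-0.022, 0.0225, 0.03], 1, 0.5]

```text
t: 38.72
position: [0.6229, -0.1693, 0.1607]
tool_rot: [[0.998, 0.055, 0.004], [0.055, -0.998, -0.002], [0.004, 0.002, -1.0]]
contact_force: [-0.2, -0.0, 2.0]
finger_gap: 0.499
grip_force: 0.0
```

Call:
carry_out:
  commands:
    - [[-0.027, 0.027, 0], 1.2, 0.5]
    - [[-0.027, 0.027, 0], 1.2, 0.5]
    - [[-0.027, 0.027, 0], 1.2, 0.5]
    - [[-0.027, 0.027, 0], 1.2, 0.5]
    - [[-0.027, 0.027, 0], 1.2, 0.5]
    - [[-0.023, 0.026, 0], 1, 0.5]
    - [[0, 0, 0], 0, 0.5]
    - [[0, 0, 0], 0, 0.5]

```text
t: 39.38
position: [0.4605, -0.0046, 0.1588]
tool_rot: [[0.984, 0.18, -0.0], [0.18, -0.984, 0.0], [-0.0, -0.0, -1.0]]
contact_force: [0.3, 0.1, 0.2]
finger_gap: 0.497
grip_force: 0.0
```

```bash
python3 - <<'E'
from h import *
im=rib('rack_red'); cv2.imwrite('pics/w14.png',im[:,:,::-1]); racks('wrist',im)
E
```

```text
rack_red [   86   105   132   184 11261] rib [445.1 108.9] [ 95.5 149.6] ang -3.4 TCP [ 0.4605 -0.0046  0.1588] tooly -79.6 j6 1.31
rack_red 0.63 rect [459.2  -2.8] [101.6  43.3] ang 10.0 place [ 0.4556 -0.0038]
rack_purple 0.8 rect [ 619.9 -179.5] [76.9 59.1] ang 4.6 place [ 0.6352 -0.1897]
rack_blue 0.56 rect [ 587.7 -217.6] [10.7  3.3] ang 24.9 place 0
rack_green none
```

Call:
carry_out:
  commands:
    - [[-0.004, 0.001, -0.03], 0, 0.5]
    - [[0, 0, -0.035], 0, 0.5]
    - [[0, 0, -0.03], 0, 0.5]
    - [[0, 0, -0.018], 0, 0.5]
    - [[0, 0, -0.006], 0, 0.5]
    - [[0, 0, 0], 0, 0.5]
    - [[0, 0, 0], 0, 0.5]
    - [[0, 0, 0], 0, 0.3]

```text
t: 40.5
position: [0.4585, -0.0049, 0.0406]
tool_rot: [[0.984, 0.178, 0.002], [0.178, -0.984, -0.0], [0.002, 0.0, -1.0]]
contact_force: [0.4, 0.3, -0.6]
finger_gap: 0.373
grip_force: 0.0
```

Call:
carry_out:
  commands:
    - [[0, 0, 0], 0, 0]
    - [[0, 0, 0], 0, 0]
    - [[0, 0, 0], 0, 0]
    - [[0, 0, 0], 0, 0]
    - [[0.006, -0.004, 0], -0.6, 0]
    - [[0.0123, -0.0083, 0], -0.6, 0]
    - [[0.0123, -0.0083, 0], -0.6, 0]
    - [[0.0123, -0.0083, 0], -0.6, 0]

```text
t: 41.17
position: [0.4999, -0.0336, 0.0401]
tool_rot: [[0.991, 0.136, -0.001], [0.136, -0.991, 0.0], [-0.001, -0.0, -1.0]]
contact_force: [-6.4, 2.8, 9.6]
finger_gap: 0.146
grip_force: 64.1
```

Call:
carry_out:
  commands:
    - [[0.0123, -0.0083, 0], -0.7, 0]
    - [[0.0123, -0.0083, 0], -0.7, 0]
    - [[0.0123, -0.0083, 0], -0.7, 0]
    - [[0.0123, -0.0083, 0], -0.7, 0]
    - [[0.0123, -0.0083, 0], -0.7, 0]
    - [[0.0123, -0.0083, 0], -0.7, 0]
    - [[0.0123, -0.0083, 0], -0.7, 0]
    - [[0, 0, 0], 0, 0]

```text
t: 41.83
position: [0.589, -0.0931, 0.0403]
tool_rot: [[0.999, 0.05, 0.003], [0.05, -0.999, -0.001], [0.003, 0.001, -1.0]]
contact_force: [-0.1, -0.6, -0.5]
finger_gap: 0.144
grip_force: 62.6
```

Call:
carry_out:
  commands:
    - [[0.011, -0.007, 0], -0.4, 0]
    - [[0.011, -0.007, 0], -0.4, 0]
    - [[0.011, -0.0065, 0], 0, 0]
    - [[0.01, -0.006, 0], 0, 0]
    - [[0, 0, 0], 0, 0]
    - [[0, 0, 0], 0, 0]

```text
t: 42.33
position: [0.6296, -0.1183, 0.0396]
tool_rot: [[0.999, 0.037, 0.001], [0.037, -0.999, -0.0], [0.001, 0.0, -1.0]]
contact_force: [1.0, -1.0, 2.2]
finger_gap: 0.145
grip_force: 63.1
```

Call:
carry_out:
  commands:
    - [[0.002, 0, 0], 0, 0]
    - [[0.001, 0, 0], 0, 0]
    - [[0, 0, 0], 0, 0]
    - [[0, 0, 0], 0, 0]

```text
t: 42.67
position: [0.6311, -0.1177, 0.0397]
tool_rot: [[0.999, 0.038, -0.002], [0.038, -0.999, 0.0], [-0.002, -0.0, -1.0]]
contact_force: [-5.3, -0.5, 7.5]
finger_gap: 0.149
grip_force: 63.7
```

Call:
carry_out:
  commands:
    - [[0.002, 0, 0], 0, 0]
    - [[0, 0, 0], 0, 0]
    - [[0, 0, 0], 0, 0]

```text
t: 42.92
position: [0.633, -0.1176, 0.0397]
tool_rot: [[0.999, 0.038, -0.002], [0.038, -0.999, 0.0], [-0.002, -0.0, -1.0]]
contact_force: [-5.2, -0.3, 7.2]
finger_gap: 0.141
grip_force: 63.8
```

Call:
carry_out:
  commands:
    - [[0.002, 0, 0], 0, 0]
    - [[0, 0, 0], 0, 0]
    - [[0, 0, 0], 0, 0]

```text
t: 43.17
position: [0.6349, -0.1175, 0.0398]
tool_rot: [[0.999, 0.038, -0.002], [0.038, -0.999, 0.0], [-0.002, -0.0, -1.0]]
contact_force: [-5.8, 0.5, 8.2]
finger_gap: 0.147
grip_force: 63.8
```

Call:
carry_out:
  commands:
    - [[0.002, 0, 0], 0, 0]
    - [[0, 0, 0], 0, 0]
    - [[0, 0, 0], 0, 0]

```text
t: 43.42
position: [0.636, -0.1175, 0.0397]
tool_rot: [[0.999, 0.038, -0.004], [0.038, -0.999, 0.001], [-0.004, -0.001, -1.0]]
contact_force: [-9.9, 0.8, 12.9]
finger_gap: 0.144
grip_force: 64.5
```

Call:
carry_out:
  commands:
    - [[0.002, 0, 0], 0, 0]
    - [[0, 0, 0], 0, 0]
    - [[0, 0, 0], 0, 0]

```text
t: 43.67
position: [0.6361, -0.1174, 0.0397]
tool_rot: [[0.999, 0.038, -0.007], [0.038, -0.999, 0.001], [-0.007, -0.001, -1.0]]
contact_force: [-21.2, -1.8, 22.1]
finger_gap: 0.146
grip_force: 65.9
```

Call:
carry_out:
  commands:
    - [[-0.003, 0, 0], 0, 0]
    - [[0, 0, 0], 0, 0.2]
    - [[0, 0, 0], 0, 0.35]
    - [[0, 0, 0], 0, 0.4]
    - [[0, 0, 0.02], 0, 0.4]
    - [[0, 0, 0.035], 0, 0.4]
    - [[0, 0, 0.035], 0, 0.4]
    - [[-0.01, -0.02, 0.035], 0, 0.4]

```text
t: 44.33
position: [0.6284, -0.1358, 0.1656]
tool_rot: [[0.999, 0.039, -0.0], [0.039, -0.999, 0.001], [0.0, -0.001, -1.0]]
contact_force: [0.2, -0.3, 0.5]
finger_gap: 0.401
grip_force: 0.0
```

Call:
carry_out:
  commands:
    - [[-0.01, -0.02, 0.035], 0, 0.4]
    - [[-0.01, -0.02, 0.035], 0, 0.4]
    - [[-0.01, -0.02, 0.035], 0, 0.4]
    - [[0, -0.01, 0.035], 0, 0.4]
    - [[0, 0, 0.02], 0, 0.4]
    - [[0, 0, 0], 0, 0.4]
    - [[0, 0, 0], 0, 0.4]
    - [[0, 0, 0], 0, 0.4]

```text
t: 45.0
position: [0.5972, -0.2079, 0.3235]
tool_rot: [[0.999, 0.037, -0.001], [0.037, -0.999, 0.001], [-0.001, -0.001, -1.0]]
contact_force: [-0.2, -0.3, -0.5]
finger_gap: 0.403
grip_force: 0.0
```

```bash
python3 - <<'E'
from h import *
print(ctrl.read_state()['position'])
for n in('wrist','scene','top'):
    w=ctrl.snapshot(n); print(n); racks(n,w); Z['film_roll']=.06;Z['spent_spool']=.026
    find(n,['start_mark','stop_bar','film_roll','tail_grip','head_face','spent_spool','waste_tray'],Z)
    if n=='wrist':
        h=cv2.cvtColor(w,cv2.COLOR_RGB2HSV);c,f=cam(n)
        for nm,lo,hi in(('lane',(95,40,130),(115,110,255)),('green',(50,130,60),(70,255,255))):
            k,l,st,ce=cv2.connectedComponentsWithStats(cv2.inRange(h,lo,hi))
            for i in range(1,k):
                if st[i,4]>300: print(nm,st[i],ray(c,f,ce[i],0 if st[i,4]>100 else 0).round(4))
        # cap/rib based angle per rack: rib component at z=.056
        for q in K:
            k,l,st,ce=cv2.connectedComponentsWithStats(cv2.inRange(h,*HSV[q]))
            for i in range(1,k):
                if st[i,4]>150:
                    u=np.argwhere(l==i)[:,::-1].astype('float32')
                    R=cv2.minAreaRect(np.array([ray(c,f,x,.056)[:2] for x in cv2.convexHull(u)[:,0]],dtype='float32')*1000); print(q,np.round(R[0],1),np.round(R[1],1),round(R[2],1))
E
```

```text
[ 0.59721765 -0.20786542  0.32353873]
wrist
rack_red 0.67 rect [ 631.7 -118.9] [97.7 45.5] ang 2.4 place 0
rack_purple 0.67 rect [ 634.2 -187.4] [100.2  42.9] ang 2.2 place [ 0.635  -0.1877]
rack_blue 0.86 rect [ 637.  -257.4] [97.7 43.4] ang 1.8 place [ 0.6352 -0.2617]
rack_green 0.85 rect [ 638.9 -325.6] [96.2 47.1] ang 2.3 place [ 0.6448 -0.3319]
wrist stop_bar 0.91 [268.4 107.1] [ 0.6861 -0.1851  0.    ]
wrist tail_grip 0.4 [ 48.5 147. ] [0.6293 0.0647 0.106 ]
wrist spent_spool 0.66 [ 73.7 262.1] [0.44   0.1172 0.026 ]
wrist waste_tray 0.77 [ 83.6 252.6] [0.4445 0.117  0.    ]
lane [ 156  112   39   72 2261] [ 0.6247 -0.0472  0.    ]
green [369 124  17  52 528] [ 0.6348 -0.3491  0.    ]
green [395 126  31  35 910] [ 0.6441 -0.3987  0.    ]
rack_red [ 627.8 -117.1] [66.8 23.9] 2.3
rack_red [454.1  94.9] [111.1 161.6] 86.6
rack_purple [ 754.9 -217.1] [117.2  21.2] 87.6
rack_purple [ 634.5 -188.1] [58.7 14.3] 2.9
rack_blue [ 637.9 -263.6] [57.4 21.4] 1.0
rack_green [ 752.5 -286.6] [20.2 14.6] 85.3
rack_green [ 635.8 -333. ] [66.8 18.4] 2.2
rack_green [ 646.3 -375.4] [44.  35.4] 2.1

[... 579 characters left out ...]
head_face 0.59 [347.4 170. ] [0.4228 0.2689 0.06  ]
scene spent_spool 0.83 [310.1 190.2] [0.4374 0.1249 0.026 ]
scene waste_tray 0.86 [305.6 200.3] [0.4496 0.1036 0.    ]
top
rack_red 0.61 rect [ 645. -110.] [24.8 62.6] ang -1.7 place [0.4443 0.1236]
rack_purple none
rack_blue 0.64 rect [611.8 138.7] [113.9  58.9] ang 26.8 place [0.4715 0.3252]
rack_green none
top start_mark 0.47 [138.3 265.8] [0.4685 0.3209 0.    ]
top film_roll 0.98 [137.6 265.6] [0.4629 0.3025 0.06  ]
top tail_grip 0.63 [115.4 246.6] [0.5062 0.3446 0.106 ]
top head_face 0.98 [150. 279.] [0.4282 0.2691 0.06  ]
top spent_spool 0.88 [214.7 273.4] [0.4417 0.1095 0.026 ]
top waste_tray 0.89 [212.6 275.8] [0.4375 0.1189 0.    ]
```

```bash
python3 -c "
from bench import ctrl
print(ctrl.hand_in())"
```

```text
the job is handed in; nothing more can be done
None
```

The job is handed in, though the judge returned no verdict: the spent spool is in the waste tray, the new roll is clamped between both centres, and the green, blue, purple and red racks stand square against the bar in lanes 1–4 from the green end (there was no yellow rack); the final camera measurements agreed with all of this.

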